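# Lever the food slicer up onto its prop legs

### The arm

A 6-joint arm with a two-finger parallel gripper is mounted at the origin on a cart in front of the work surface, level with it; the furniture and walls round the work are solid. World frame = base frame: x ahead of the robot, y to its left, z up, the work surface at z = 0. Lengths are in mm, angles in rad, forces in N, time in s.
With the tool pointing down it reaches from about 350 to 975 mm from the base axis. Payload 7.1 kg.
Tool frame: the origin (TCP) lies midway between the tips of the shut fingers; the grasp point (between the pads) lies ctrl.grip_point_offset behind it (ctrl.grip_point_offset is the distance from the TCP to the grasp point, in mm); z points along the fingers, y is the line along which they close (so a half turn about z gives the same grasp; the last joint's range is limited). The gripper opens to 88 mm and grips with 3 to 60 N. Pads are 20 mm wide; open, the fingers measure 115 mm over their backs; the gripper's body (75 mm by 178 mm) begins 61 mm behind the grasp point.
Start: joints at [1.139, 0.423, 1.63, -0, 1.089, -0.019], TCP at [250.702, 572.497, 222.675] pointing down, gripper open.
Joint ranges: [-3, 3], [-0.9, 2.11], [0.09, 2.58], [-1.31, 4.45], [0.11, 2.69], [-2.54, 2.54]. Speed limits (rad/s): [2.39, 2.39, 3.01, 3.14, 3.14, 3.14].

### API

Orientations are given as a rotation vector (axis times angle).
In Python, from workcell import ctrl, get_image, close_job, finder gives the robot as it stands.
- The arm moves only by the tool servo_tool, never from a script. Its argument "deltas" is a list of rows, each a list of 2 entries, a list of its own where there are three numbers: the shift along the tool's x, y, z in mm, then the turn, a rotation vector about the tool's x, y, z in rad. A call has 1 to 5 rows; each row is the pose to reach, as a shift and turn from the pose commanded when the call began, along the tool's axes at that moment; what a row does not reach only later rows make up. A row lasts 1/12 s, in which the tool goes at most 41.7 mm and 7.16 degrees, less where a joint would pass 70% of its speed; a pose out of reach is approached as far as the arm can. A call with a gripper value outside its range is refused whole. "grip" is the closure, from -1 (fully open) to 1 (shut), so that 0 is half open, set as the call begins (left out, the last holds). The fingers move at their own pace and stop on an object; the grip force is fixed at half the most. Time passes only in rows, so rows that repeat a pose let the fingers close. It gives the time, the measured TCP pose, the force, the opening and the grip force at its end, in the units of the state.
- ctrl.get_obs(): the state, without advancing time (a new reading comes with each control period).
- get_image(name): name is "scene" or "top" or "wrist"; returns a dict with "frame" (384x512x3 uint8, blue, green, red), "depth" (384x512 float32, mm along the optical axis (not along the pixel's ray), 0 where there is no reading), "K" (3x3 intrinsics, pixels), "dist" ([k1, k2, p1, p2, k3] as OpenCV has them; the pictures are not rectified), "pose" (4x4, takes a point from camera to world coordinates). Camera axes: x right, y down, z forward; pixel columns grow to the right and rows downward; lengths in mm; the calibration is good to about 2 mm. A picture is of the moment at which its call begins.
- close_job(): hands the job in; it is judged then, once.
Trained networks look in a picture, given as the dict that the camera call returned (one of the last four; its "shot" number tells which), for a name from the list of things; names that differ only in an ending like _2 or _b are one class to them, and where a whole thing is asked for, a point or a joint stands for the part that bears it (a point fixed in the world has none). Each returns a list of dicts, best first, with "score" (0 to 1); they miss things now and then, are a little off and sometimes report something else, mostly with a low value. They report only what shows in the picture. A call takes as long as a camera call.
- finder.search_frame(query, picture): "rect" ([centre column, centre row, width, height] as shares, 0 to 1, of the picture: columns of its width, rows of its height, round what is visible of it).
- finder.silhouettes(query, picture): "mask" (384x512 bool, what is visible of it) and "rect" ([centre column, centre row, width, height] as shares, 0 to 1, of the picture: columns of its width, rows of its height, round what is visible of it).
The state is a dict: "t": time; "qpos": joint angles; "qvel": joint speeds; "joint_torque": joint torques, N m; "ee_pos": TCP position; "orientation": TCP orientation; "ft_force": force on the tool from outside, world axes, zero at the start; "moment": the same for the moment, N m; "width": finger opening in mm; "grasp_force": force on a finger pad.
Only numpy, scipy, OpenCV 4.12 (cv2) and the standard library are available. Lean on these libraries where they do the work, as an engineer would, in place of code of your own. Each camera call takes 0.05 s, during which the arm holds its last target. There are 200 camera calls.

### The job

Raise the heavy food slicer so that it can be cleaned underneath: pass the flat steel bar over the wooden block and slide it gently fully home into the pocket under the slicer's edge until you feel it bear lightly on the stop inside, without ramming it or shoving the machine. Ease it back about 5 mm so that it cannot bind on the stop, and press the bar's handle down until the sprung prop legs have swung out to their stop. Let the slicer down gently onto its legs, draw the bar out and lay it flat on the worktop well away from the slicer; leave the mug, the mill and the shaker standing where they are.

Things in the scene. Friction and masses are not known exactly. Their poses are not given: they have to be found in the camera images.
- slicer: Silver electric food slicer with upright round blade, 270 (its x) x 240 x 245 mm high, 5 to 7.3 kg, loose on four rubber feet 21 mm high. Origin: on the worktop under its middle; z upright. Its -x side (about towards +y of the room; flat slice deck, top 62 mm high) has the edge to be levered up, at x = -135 mm; the machine tips about its two feet at x = +115 mm.
- pocket_mouth (a point): Middle of the pry pocket's mouth, below a small red mark: lower edge of the slicer's -x side, 21 mm up; axes as the slicer's. The bar goes in along +x. The pocket is 35 mm wide between ribs that hang 13 mm down (mouth flared to 43 mm), its roof flat, the worktop its floor. It ends at a clamped stop block, out of sight, set 26 to 38 mm inside the edge: to be felt; 1.5 mm off the worktop.
- legs (a joint): Swing of the two sprung prop legs under the slicer (one shaft, 45 mm behind the levered edge): 0 folded back, feet trailing on the worktop; the spring swings them out as the edge rises; 1.105 rad is the stop, just past upright. They get there at a tip of about 0.11 rad (edge lifted about 28 mm); let down, the slicer then stands on them tipped by about 0.10 rad.
- prop_feet: The two black rubber feet at the ends of the prop legs, 12 mm thick, 68 mm either side of the pocket's centre line; origin between them, at their centre.
- pry_bar: Flat straight steel bar 400 x 26 x 6 mm, 0.4 kg, its last 130 mm in a blue plastic handle 30 mm wide, 14 mm thick (4 mm below to 10 mm above the steel's underside). Origin: on the steel's underside, mid-length (within 15 mm of its balance point), 3 mm above the worktop when it lies; +x to the tip, z up out of its flat. The last 22 mm at the tip are bevelled on top down to 3 mm thick.
- bar_tip (a point): Middle of the bar's tip, on its underside, 200 mm to +x of the bar's origin.
- bar_end (a point): Middle of the bar's handle end, on its underside, 200 mm to -x of the bar's origin.
- fulcrum: Loose beech block before the pocket, 46 (x) x 90 (y) x 38 mm high, its top a ridge of 15 mm radius along its y axis; origin under its middle, about 75 mm outside the slicer's edge. The bar lies over the ridge, tip down, sloping about 18 degrees when home, and stays there by itself. Pressing near the handle's end then takes about 8 to 18 N.
- mug_1: White mug 92 x 124 x 93 mm with a handle, standing behind the work; origin under its middle.
- pepper_mill: Dark wooden pepper mill, 58 mm wide, 170 mm high, standing behind the work; origin under its middle.
- salt_shaker: Salt shaker, 44 mm wide, 90 mm high, grey and white, standing behind the work; origin under its middle.

How it is judged:
By the outcome, as a careful person would: the job done as asked, in the order asked, and still so for the second after the job is handed in, with the robot touching nothing.
It also fails if it takes over 72 s, if anything falls off the work surface, if the arm or the gripper's body presses on something with over 40 N, if the wrist force passes 120 N, or if a joint passes its speed limit or range.

## Working session

There is one attempt and no reset: what is moved stays moved. The work goes in short steps, Python scripts to look and compute and a tool call to move; the robot and the scene stay as the last step left them, time stands still between calls to the robot, and variables do not carry over. Pictures are saved under pics/ and viewed, at most 10 in all, crops included, and the job is handed in when it is done.

Besides the shell and the picture viewer there is one more tool, called as name([rows], argument=value, ...), one row to a line, values as JSON. servo_tool: Moves the arm, as the interface text tells. Its arguments: {"type":"object","properties":{"deltas":{"type":"array","items":{"type":"array"}},"grip":{"type":"number"}},"required":["deltas"]}

```bash
mkdir -p pics; ls; cat > h.py <<'E'
import numpy as np, cv2
from scipy.spatial.transform import Rotation as R
from workcell import ctrl, get_image, close_job, finder
def pts(im, mask=None):
    v,u=np.nonzero((im["depth"]>0)&(mask if mask is not None else True))
    z=im["depth"][v,u].astype(float)
    n=cv2.undistortPoints(np.stack([u,v],1).astype(np.float64)[:,None],im["K"],np.array(im["dist"]))[:,0]
    c=np.c_[n*z[:,None],z]; T=np.array(im["pose"])
    return c@T[:3,:3].T+T[:3,3], u, v
def px(im,u,v,zw):
    "pixel to world on plane z=zw"
    n=cv2.undistortPoints(np.array([[[u,v]]],float),im["K"],np.array(im["dist"]))[0,0]
    T=np.array(im["pose"]); d=T[:3,:3]@np.r_[n,1]; o=T[:3,3]
    return o+d*(zw-o[2])/d[2]
E
python3 - <<'E'
from h import *
np.set_printoptions(precision=1,suppress=True)
o=ctrl.get_obs(); print({k:np.round(v,3) for k,v in o.items()}, ctrl.grip_point_offset)
ims=[]
for n in ["scene","top"]:
    im=get_image(n); ims.append(im["frame"]); cv2.imwrite(f"pics/{n}0.png",im["frame"])
    for q in ["slicer","pry_bar","fulcrum","mug_1","pepper_mill","salt_shaker"]:
        for r in finder.silhouettes(q,im)[:1]:
            P,u,v=pts(im,r["mask"]); 
            print(n,q,round(r["score"],2),np.array(r["rect"])*[512,384,512,384],len(P),np.median(P,0),np.percentile(P,2,axis=0),np.percentile(P,98,axis=0))
E
```

```text
pics
{'t': np.float64(0.0), 'qpos': array([ 1.1,  0.4,  1.6, -0. ,  1.1, -0. ]), 'qvel': array([ 0.,  0.,  0., -0., -0., -0.]), 'joint_torque': array([ -0. , -54.5, -27.4,   0.1,   0. ,  -0. ]), 'ee_pos': array([250.5, 572. , 221.9]), 'orientation': array([-0.6, -3.1,  0. ]), 'ft_force': array([-0.5,  0.3,  0.1]), 'moment': array([ 0.1, -0. ,  0. ]), 'grasp_force': np.float64(0.0), 'width': np.float64(88.252)} 18.700000000000003
scene slicer 0.59 [396.3 238.3 150.2 135.3] 10997 [ 583.1 -533.7   66.2] [ 476.1 -638.8   33.4] [ 689.5 -373.1  240.3]
scene pry_bar 0.65 [196.5 197.   81.5  60.2] 778 [431.8  63.2   9.1] [ 418.7 -108.2    0.6] [451.5 269.3  17.3]
scene fulcrum 0.58 [314.5 230.   28.3  34.4] 519 [ 545.9 -304.8   27. ] [ 511.7 -326.5    5.8] [ 601.4 -273.4   39.6]
scene mug_1 0.77 [326.9 184.3  44.3  40.8] 1043 [ 712.1 -227.2   64.2] [ 685.  -271.7    5. ] [ 776.5 -161.5   94.2]
scene pepper_mill 0.61 [307.5 166.1  21.3  49.4] 605 [ 701.8 -152.3   96. ] [ 682.4 -175.2    7.2] [ 727.7 -125.6  160.5]
scene salt_shaker 0.52 [294.7 184.2  11.9  28.3] 307 [ 648.5 -149.7   47.6] [ 639.6 -159.9    2.2] [ 688.9 -129.8   89.9]
top slicer 0.86 [388.8 181.9 105.4 103.3] 7213 [ 592.5 -482.3   83.2] [ 481.  -632.9   36.7] [ 708.4 -355.3  242.2]
top pry_bar 0.59 [195.1 215.7 121.1  31.2] 873 [435.5  93.3   9.7] [423.  -98.6   2.5] [450.3 280.2  18.4]
top fulcrum 0.59 [320.6 199.4  18.3  29.7] 394 [ 551.2 -292.9   29.6] [ 515.2 -320.8    3.8] [ 598.9 -268.5   41.3]
top mug_1 0.7 [302.7 146.8  35.9  33. ] 822 [ 750.2 -221.5   58.8] [ 687.5 -264.3    1.7] [ 777.8 -172.6   95.1]
top salt_shaker 0.76 [273.9 163.   12.4  23.4] 247 [ 650.5 -138.3   51.8] [ 641.4 -157.3   -0.4] [ 702.3 -112.    91.1]
```

```bash
python3 - <<'E'
from h import *
np.set_printoptions(precision=1,suppress=True)
a=cv2.imread("pics/top0.png")[110:260,110:470]
cv2.imwrite("pics/topc.png",cv2.resize(a,None,fx=2.2,fy=2.2,interpolation=cv2.INTER_CUBIC))
im=get_image("top")
# bar axis
r=finder.silhouettes("pry_bar",im)[0]; P,u,v=pts(im,r["mask"]); P=P[(P[:,2]>3)]
c=np.median(P,0); 
f=cv2.fitLine(P[:,:2].astype(np.float32),cv2.DIST_HUBER,0,.01,.01).ravel(); print("bar line",f)
d=f[:2]; s=(P[:,:2]-f[2:])@d; 
for lo in range(-210,215,30):
    m=(s>=lo)&(s<lo+30)
    if m.any():
        w=(P[m,:2]-f[2:])@np.array([-d[1],d[0]]); print(lo,m.sum(),np.median(P[m,2]),np.percentile(w,[3,97]))
print(s.min(),s.max(), px(im,r["rect"][0]*512,r["rect"][1]*384,6))
# slicer deck: points of height ~62 and edge, ridge
r=finder.silhouettes("slicer",im)[0]; P,u,v=pts(im,r["mask"])
D=P[(abs(P[:,2]-62)<5)]; print(len(D),cv2.minAreaRect(D[:,:2].astype(np.float32)),cv2.boxPoints(cv2.minAreaRect(D[:,:2].astype(np.float32))))
r=finder.silhouettes("fulcrum",im)[0]; P,u,v=pts(im,r["mask"]); D=P[P[:,2]>22]; print(len(D),cv2.minAreaRect(D[:,:2].astype(np.float32)))
for r in finder.silhouettes("pocket_mouth",im)[:2]: print(r["score"],r["rect"])
E
```

```text
bar line [  0.    1.  435.5  90.7]
-210 46 6.3534472357955565 [-11.   12.7]
-180 68 6.412240924125172 [-12.   12.9]
-150 72 7.403106423035865 [-11.7  12.5]
-120 68 8.18999365847219 [-12.8  11.4]
-90 72 8.348239821162679 [-12.1  12. ]
-60 74 7.6500248175939305 [-14.3  11.9]
-30 72 9.609925697088329 [-12.6  12. ]
0 75 9.678815328755036 [-15.3  11.6]
30 76 9.579062276651825 [-15.1  11.5]
60 78 12.636404346012 [-13.3  12.6]
90 83 14.163414144319177 [-15.3  13.2]
120 81 14.819793004380472 [-15.1  12.1]
150 77 14.908129770892629 [-15.7  11.3]
180 45 15.791489511576401 [-16.4  12.2]
-203.7740359396872 199.26253894801698 [439.5  82.8   6. ]
2115 ((615.0487060546875, -481.630615234375), (256.26617431640625, 254.67503356933594), 20.84823226928711) [[ 450.  -408.2]
 [ 540.6 -646.2]
 [ 780.1 -555. ]
 [ 689.5 -317. ]]
315 ((560.0443115234375, -294.2901611328125), (90.20372772216797, 43.0579719543457), 11.209122657775879)
0.94 [0.7543, 0.473, 0.2105, 0.2695]
0.46 [0.3832, 0.5576, 0.2418, 0.0844]
```

View pics/topc.png

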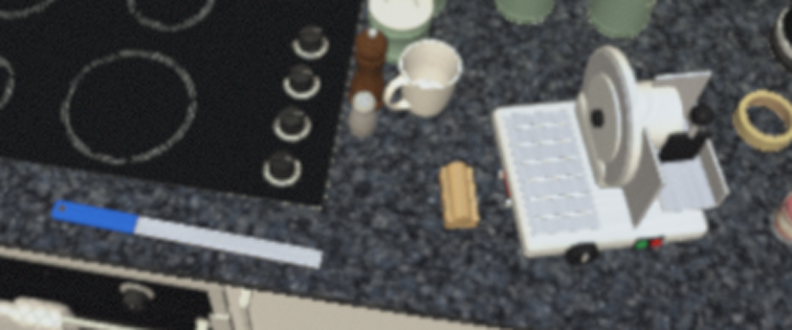

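View pics/scene0.png

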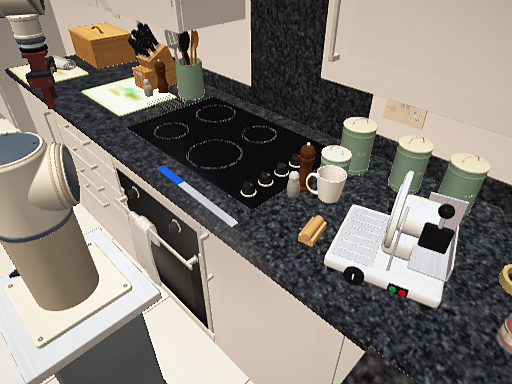

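```bash
cat >> h.py <<'E'
def Rt(yaw,pitch=0.0):
    "tool pointing down over a bar whose +x heads along yaw (world), tip down by pitch (rad)"
    bx=np.array([np.cos(yaw)*np.cos(pitch),np.sin(yaw)*np.cos(pitch),-np.sin(pitch)])
    by=np.array([-np.sin(yaw),np.cos(yaw),0]); bz=np.cross(bx,by)
    return R.from_matrix(np.c_[-bx,by,-bz])
def cur():
    o=ctrl.get_obs(); return np.array(o["ee_pos"]),R.from_rotvec(o["orientation"])
def plan(wps,start=None,v=40.0):
    "wps: list of (pos,R[,v mm/row]); prints calls of <=5 rows, deltas in the tool frame at each call's start"
    p,q=start or cur(); seq=[]; a,b=p,q
    for w in wps:
        pos,rot=np.array(w[0],float),w[1]; vv=w[2] if len(w)>2 else v
        rv=(b.inv()*rot).as_rotvec(); n=int(np.ceil(max(np.linalg.norm(pos-a)/vv,np.linalg.norm(rv)/0.115,1)))
        seq+=[(a+(pos-a)*k/n,b*R.from_rotvec(rv*k/n)) for k in range(1,n+1)]; a,b=pos,rot
    for i in range(0,len(seq),5):
        rows=[]
        for s,t in seq[i:i+5]:
            d=np.round(q.inv().apply(s-p),1); r=np.round((q.inv()*t).as_rotvec(),3); rows.append([(d+0).tolist(),(r+0).tolist()])
        print(str(rows).replace("-0.0,","0.0,").replace(" ",""))
        p,q=p+q.apply(d),q*R.from_rotvec(r)
E
python3 - <<'E'
from h import *
plan([([520,-230,330],Rt(-np.pi/2+.19))])
im=get_image("wrist"); T=np.array(im["pose"]); p,q=cur()
print(q.inv().apply(T[:3,3]-p), np.round(q.inv().as_matrix()@T[:3,:3],2), im["K"][0])
im=get_image("top"); r=finder.silhouettes("slicer",im)[0]; P,u,v=pts(im,r["mask"]); D=P[(abs(P[:,2]-62)<6)]
D=D[D[:,1]>-480]; e=[]
for x0 in range(480,700,10):
    m=abs(D[:,0]-x0)<5
    if m.sum()>3: e.append((x0,np.percentile(D[m,1],97)))
print(np.round(e)); f=im["frame"].astype(int)
red=(f[...,2]>f[...,1]+40)&(f[...,2]>f[...,0]+40)&r["mask"]; v,u=np.nonzero(red); print(np.c_[u,v].tolist()[:40])
E
```

```text
[[[-25.8,-28.5,-4.9],[0.0,0.0,0.044]],[[-51.7,-57.0,-9.8],[0.0,0.0,0.088]],[[-77.5,-85.5,-14.6],[0.0,0.0,0.132]],[[-103.4,-114.0,-19.5],[0.0,0.0,0.176]],[[-129.2,-142.5,-24.4],[0.0,0.0,0.22]]]
[[[-31.5,-22.2,-4.9],[0.0,0.0,0.044]],[[-62.9,-44.4,-9.7],[0.0,0.0,0.088]],[[-94.4,-66.5,-14.6],[0.0,0.0,0.132]],[[-125.8,-88.7,-19.5],[0.0,0.0,0.176]],[[-157.2,-110.9,-24.4],[0.0,0.0,0.22]]]
[[[-35.6,-14.7,-4.9],[0.0,0.0,0.044]],[[-71.1,-29.5,-9.7],[0.0,0.0,0.088]],[[-106.6,-44.3,-14.6],[0.0,0.0,0.132]],[[-142.1,-59.1,-19.5],[0.0,0.0,0.176]],[[-177.7,-73.9,-24.4],[0.0,0.0,0.22]]]
[[[-37.8,-6.6,-4.8],[0.0,0.0,0.044]],[[-75.7,-13.3,-9.7],[0.0,0.0,0.088]],[[-113.6,-20.0,-14.6],[0.0,0.0,0.132]],[[-151.5,-26.6,-19.5],[0.0,0.0,0.176]],[[-189.4,-33.3,-24.4],[0.0,0.0,0.22]]]
[[[-38.5,1.8,-4.8],[0.0,0.0,0.044]],[[-76.9,3.5,-9.7],[0.0,0.0,0.088]]]
[ 7.53859811e+01  2.54147638e-02 -1.60764891e+02] [[-0.   -0.96 -0.28]
 [ 1.   -0.   -0.  ]
 [-0.   -0.28  0.96]] [271.62867192   0.         253.07690072]
[[ 480. -402.]
 [ 490. -398.]
 [ 500. -396.]
 [ 510. -391.]
 [ 520. -392.]
 [ 530. -385.]
 [ 540. -385.]
 [ 550. -379.]
 [ 560. -376.]
 [ 570. -376.]
 [ 580. -370.]
 [ 590. -366.]
 [ 600. -367.]
 [ 610. -363.]
 [ 620. -359.]
 [ 630. -357.]
 [ 640. -352.]
 [ 650. -352.]
 [ 660. -348.]
 [ 670. -341.]
 [ 680. -342.]
 [ 690. -337.]]
[[406, 219], [407, 219], [408, 219], [409, 219], [410, 219], [406, 220], [407, 220], [408, 220], [409, 220], [410, 220], [406, 221], [407, 221], [408, 221], [409, 221]]
```

servo_tool([
  [[-25.8,-28.5,-4.9],[0,0,0.044]],
  [[-51.7,-57.0,-9.8],[0,0,0.088]],
  [[-77.5,-85.5,-14.6],[0,0,0.132]],
  [[-103.4,-114.0,-19.5],[0,0,0.176]],
  [[-129.2,-142.5,-24.4],[0,0,0.22]],
])

```text
t: 1.52
ee_pos: [312.0, 388.5, 247.3]
orientation: [0.98, 2.985, 0.0]
ft_force: [1.1, -0.5, 0.7]
width: 87.7
grasp_force: 0.0
```

servo_tool([
  [[-31.5,-22.2,-4.9],[0,0,0.044]],
  [[-62.9,-44.4,-9.7],[0,0,0.088]],
  [[-94.4,-66.5,-14.6],[0,0,0.132]],
  [[-125.8,-88.7,-19.5],[0,0,0.176]],
  [[-157.2,-110.9,-24.4],[0,0,0.22]],
])

```text
t: 1.93
ee_pos: [373.3, 206.0, 272.0]
orientation: [1.302, 2.859, 0.001]
ft_force: [0.1, -0.9, 0.3]
width: 88.1
grasp_force: 0.0
```

servo_tool([
  [[-35.6,-14.7,-4.9],[0,0,0.044]],
  [[-71.1,-29.5,-9.7],[0,0,0.088]],
  [[-106.6,-44.3,-14.6],[0,0,0.132]],
  [[-142.1,-59.1,-19.5],[0,0,0.176]],
  [[-177.7,-73.9,-24.4],[0,0,0.22]],
])

```text
t: 2.35
ee_pos: [434.5, 23.4, 296.5]
orientation: [1.608, 2.698, 0.001]
ft_force: [0.4, 1.5, 0.8]
width: 88.0
grasp_force: 0.0
```

servo_tool([
  [[-37.8,-6.6,-4.8],[0,0,0.044]],
  [[-75.7,-13.3,-9.7],[0,0,0.088]],
  [[-113.6,-20,-14.6],[0,0,0.132]],
  [[-151.5,-26.6,-19.5],[0,0,0.176]],
  [[-189.4,-33.3,-24.4],[0,0,0.22]],
])

```text
t: 2.77
ee_pos: [495.7, -159.1, 320.8]
orientation: [1.895, 2.505, 0.0]
ft_force: [0.4, 0.2, -0.8]
width: 88.2
grasp_force: 0.0
```

servo_tool([
  [[-38.5,1.8,-4.8],[0,0,0.044]],
  [[-76.9,3.5,-9.7],[0,0,0.12]],
  [[-76.9,20,5],[0,0,0.18]],
  [[-76.9,20,10],[0,0,0.2]],
  [[-76.9,20,10],[0,0,0.2]],
])

```text
t: 3.18
ee_pos: [534.9, -225.2, 308.3]
orientation: [-2.131, -2.303, 0.002]
ft_force: [-0.3, 0.3, -1.2]
width: 87.8
grasp_force: 0.0
```

```bash
python3 - <<'E'
from h import *
np.set_printoptions(precision=1,suppress=True)
print(ctrl.get_obs()["t"],cur()[0])
im=get_image("wrist"); np.save("w1.npy",im,allow_pickle=True)
cv2.imwrite("pics/w1.png",im["frame"])
r=finder.silhouettes("slicer",im)[0]; P,u,v=pts(im,r["mask"]); D=P[(abs(P[:,2]-60)<6)]; D=D[D[:,1]>-430]; e=[]
for x0 in range(480,700,10):
    m=abs(D[:,0]-x0)<5
    if m.sum()>3: e.append((x0,np.percentile(D[m,1],98)))
e=np.array(e); print(np.round(e).tolist())
r=finder.silhouettes("fulcrum",im)[0]; print(r["score"]); P,u,v=pts(im,r["mask"]); D=P[P[:,2]>36.5]
print(len(D),cv2.minAreaRect(D[:,:2].astype(np.float32)),D.mean(0),np.percentile(P[:,2],99), cv2.fitLine(D[:,:2].astype(np.float32),cv2.DIST_HUBER,0,.01,.01).ravel())
D=P[P[:,2]>20]; print(cv2.minAreaRect(D[:,:2].astype(np.float32)))
f=im["frame"].astype(int); red=(f[...,2]>f[...,1]+50)&(f[...,2]>f[...,0]+50); Q,u,v=pts(im,red)
for i in np.nonzero((Q[:,2]<70))[0][:60:6]: print(u[i],v[i],Q[i])
E
```

```text
3.1833 [ 534.9 -225.2  308.3]
[[480.0, -399.0], [490.0, -396.0], [500.0, -392.0], [510.0, -391.0], [520.0, -387.0], [530.0, -383.0], [540.0, -381.0], [550.0, -378.0], [560.0, -377.0], [570.0, -372.0], [580.0, -369.0], [590.0, -367.0], [600.0, -365.0], [610.0, -361.0], [620.0, -358.0], [630.0, -357.0], [640.0, -353.0], [650.0, -351.0], [660.0, -360.0], [670.0, -378.0], [680.0, -392.0], [690.0, -407.0]]
0.59
151 ((560.6160888671875, -295.9695129394531), (86.72006225585938, 13.593477249145508), 12.523975372314453) [ 559.7 -296.4   37. ] 37.537023038616574 [   1.     0.2  559.4 -296.6]
((560.37646484375, -296.8719177246094), (90.04917907714844, 46.39230728149414), 11.903238296508789)
281 236 [ 598.2 -371.7   -0.7]
275 237 [ 587.2 -375.    -1.6]
281 237 [ 594.1 -359.7   28.8]
287 237 [ 604.  -356.7   33.4]
275 238 [ 583.7 -362.7   28.2]
281 238 [ 593.7 -359.5   33.2]
267 239 [ 569.8 -366.4   26.9]
273 239 [ 580.1 -363.7   30.8]
279 239 [ 590.1 -360.9   34.9]
267 240 [ 569.5 -365.9   31.9]
```

View pics/w1.png

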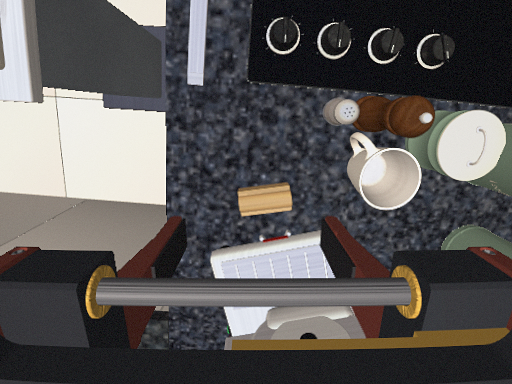

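```bash
python3 - <<'E'
from h import *
np.set_printoptions(precision=1,suppress=True)
for n in ["wrist","scene","top"]:
    im=np.load("w1.npy",allow_pickle=True).item() if n=="wrist" else get_image(n)
    f=im["frame"].astype(int); red=(f[...,2]>f[...,1]+35)&(f[...,2]>f[...,0]+35); Q,u,v=pts(im,red)
    m=(abs(Q[:,0]-587)<40)&(abs(Q[:,1]+363)<20)
    if n=="wrist": 
        m&=(Q[:,2]>20)
    if m.any():
        L=(Q[m,:2]-[587,-363])@[.961,.276]; A=(Q[m,:2]-[587,-363])@[.276,-.961]
        print(n,m.sum(),"lat",L.min(),L.max(),L.mean(),"along",np.percentile(A,[5,50,95]),"z",Q[m,2].min(),Q[m,2].max(), "px",u[m].min(),u[m].max(),v[m].min(),v[m].max())
        for h in (28,): print([px(im,uu,vv,h) for uu,vv in ((u[m].min(),v[m][u[m].argmin()]),(u[m].max(),v[m][u[m].argmax()]))])
# bar from wrist image / top
im=np.load("w1.npy",allow_pickle=True).item()
for vv in (20,50,75): 
    row=im["frame"][vv,170:225].astype(int).min(1); k=np.nonzero(row>120)[0]+170; print(vv,k.min(),k.max(),px(im,k.min()-.5,vv,9),px(im,k.max()+.5,vv,9))
col=im["frame"][:110,196].astype(int).min(1); k=np.nonzero(col>120)[0].max(); print("tip",k,px(im,196,k+.5,6))
E
```

```text
wrist 71 lat -25.12109717794012 18.5545736711404 -3.236379897450142 along [-1.7 -1.  -0.3] z 25.23709691079381 36.49236647425454 px 263 287 236 242
[array([ 562.8, -368.4,   28. ]), array([ 604.7, -357.3,   28. ])]
top 4 lat -16.89246481872501 11.59052516431384 -3.214063972004088 along [-4.1 -3.3 -2.4] z 32.01607000685499 36.54923878489126 px 339 341 189 197
[array([ 602.3, -357.2,   28. ]), array([ 573.7, -365.8,   28. ])]
20 190 206 [421.2 -21.4   9. ] [447.2 -19.7   9. ]
50 188 204 [419.2 -64.2   9. ] [445.7 -62.4   9. ]
75 187 203 [ 418.3 -101.1    9. ] [445.4 -99.2   9. ]
tip 84 [ 433.2 -114.1    6. ]
```

```bash
python3 - <<'E'
from h import *
y=-1.59
plan([([435.5,87,80],Rt(y)),([435.5,87,32],Rt(y),24),([435.5,87,2.8],Rt(y),10)])
E
```

```text
[[[29.0,-6.8,21.0],[0.0,0.0,0.009]],[[58.0,-13.7,42.0],[0.0,0.0,0.018]],[[87.0,-20.5,63.0],[0.0,0.0,0.027]],[[115.9,-27.3,83.9],[0.0,0.0,0.036]],[[144.9,-34.1,104.9],[0.0,0.0,0.045]]]
[[[28.7,-8.2,21.0],[0.0,0.0,0.009]],[[57.3,-16.3,42.0],[0.0,0.0,0.018]],[[86.0,-24.4,63.0],[0.0,0.0,0.027]],[[114.6,-32.5,84.0],[0.001,0.0,0.036]],[[143.3,-40.7,104.9],[0.001,0.0,0.045]]]
[[[28.2,-9.4,21.0],[0.0,0.0,0.009]],[[28.2,-9.3,45.0],[0.0,0.0,0.009]],[[28.2,-9.3,69.0],[0.0,0.0,0.009]],[[28.2,-9.3,78.8],[0.0,0.0,0.009]],[[28.2,-9.3,88.5],[0.0,0.0,0.009]]]
[[[0.0,0.0,9.7],[0.0,0.0,0.0]]]
```

servo_tool([
  [[29.0,-6.8,21.0],[0,0,0.009]],
  [[58.0,-13.7,42.0],[0,0,0.018]],
  [[87.0,-20.5,63.0],[0,0,0.027]],
  [[115.9,-27.3,83.9],[0,0,0.036]],
  [[144.9,-34.1,104.9],[0,0,0.045]],
])

```text
t: 3.85
ee_pos: [490.0, -82.2, 205.5]
orientation: [2.183, 2.257, 0.002]
ft_force: [0.7, 0.5, -0.3]
width: 88.0
grasp_force: 0.0
```

servo_tool([
  [[28.7,-8.2,21.0],[0,0,0.009]],
  [[57.3,-16.3,42.0],[0,0,0.018]],
  [[86.0,-24.4,63.0],[0,0,0.027]],
  [[114.6,-32.5,84.0],[0.001,0,0.036]],
  [[143.3,-40.7,104.9],[0.001,0,0.045]],
])

```text
t: 4.27
ee_pos: [444.9, 59.8, 100.6]
orientation: [2.233, 2.208, 0.001]
ft_force: [0.8, 0.3, 0.2]
width: 87.9
grasp_force: 0.0
```

servo_tool([
  [[28.2,-9.4,21.0],[0,0,0.009]],
  [[28.2,-9.3,45.0],[0,0,0.009]],
  [[28.2,-9.3,69.0],[0,0,0.009]],
  [[28.2,-9.3,78.8],[0,0,0.009]],
  [[28.2,-9.3,88.5],[0,0,0.009]],
])

```text
t: 4.68
ee_pos: [435.9, 86.9, 11.6]
orientation: [-2.243, -2.199, 0.002]
ft_force: [-0.1, 0.3, 0.0]
width: 88.4
grasp_force: 0.0
```

servo_tool([
  [[0,0,9.7],[0,0,0]],
  [[0,0,9.7],[0,0,0]],
])

```text
t: 4.85
ee_pos: [436.0, 86.3, 1.6]
orientation: [-2.244, -2.197, 0.002]
ft_force: [-0.8, -0.2, 0.4]
width: 88.2
grasp_force: 0.0
```

servo_tool([
  [[0,0,0],[0,0,0]],
  [[0,0,0],[0,0,0]],
  [[0,0,0],[0,0,0]],
  [[0,0,0],[0,0,0]],
  [[0,0,0],[0,0,0]],
], grip=1)

```text
t: 5.27
ee_pos: [436.5, 86.5, 2.8]
orientation: [-2.245, -2.198, -0.0]
ft_force: [0.5, -0.0, -0.5]
width: 58.3
grasp_force: 0.0
```

servo_tool([
  [[0,0,0],[0,0,0]],
  [[0,0,0],[0,0,0]],
  [[0,0,0],[0,0,0]],
  [[0,0,0],[0,0,0]],
  [[0,0,0],[0,0,0]],
])

```text
t: 5.68
ee_pos: [435.9, 86.5, 2.3]
orientation: [-2.244, -2.197, 0.002]
ft_force: [0.4, 0.4, 0.8]
width: 25.6
grasp_force: 30.0
```

servo_tool([
  [[0,0,0],[0,0,0]],
  [[0,0,0],[0,0,0]],
  [[0,0,-3],[0,0,0]],
  [[0,0,-10],[0,0,0]],
  [[0,0,-25],[0,0,0]],
])

```text
t: 6.1
ee_pos: [434.9, 86.3, 26.7]
orientation: [-2.243, -2.196, 0.005]
ft_force: [-0.1, -0.2, -3.3]
width: 25.7
grasp_force: 30.0
```

servo_tool([
  [[0,0,-20],[0,0,0]],
  [[0,0,-45],[0,0,0]],
  [[0,0,-70],[0,0,0]],
  [[0,0,-90],[0,0,0]],
  [[0,0,-95],[0,0,0]],
])

```text
t: 6.52
ee_pos: [437.7, 86.8, 125.3]
orientation: [2.243, 2.197, 0.005]
ft_force: [1.3, -0.1, -3.8]
width: 25.2
grasp_force: 30.0
```

```bash
cat > bar.py <<'E'
from h import *
np.set_printoptions(precision=2,suppress=True)
def look(n="top"):
    im=get_image(n); p,q=cur()
    r=finder.silhouettes("pry_bar",im)[0]; P,u,v=pts(im,r["mask"])
    L=q.inv().apply(P-p); L[:,0]*=-1; L[:,2]*=-1   # bar-like axes from the TCP: fwd, side, up
    k=(abs(L[:,1])<30)&(abs(L[:,0])<240)&(L[:,2]>-30)&(L[:,2]<30); L=L[k]
    st=L[(L[:,0]>-60)]
    print(n,round(r["score"],2),"fwd range",np.percentile(L[:,0],[0,.5,99.5,100]),"yaw,off",np.polyfit(st[:,0],st[:,1],1),"pitch,off",np.polyfit(st[:,0],st[:,2],1))
    return im
if __name__=="__main__":
    o=ctrl.get_obs(); print(o["t"],o["ee_pos"],o["ft_force"],o["moment"])
    for n in ("top","scene"): look(n)
E
python3 bar.py
```

```text
6.5167 [437.71  86.78 125.27] [ 1.3  -0.08 -3.76] [-0.03 -0.05  0.04]
top 0.94 fwd range [-199.18 -195.44  196.25  198.46] yaw,off [0.   0.63] pitch,off [-0.02  8.29]
scene 0.6 fwd range [-193.25 -186.11  200.04  201.76] yaw,off [-0.   -1.12] pitch,off [-0.02  8.59]
```

```bash
cat >> h.py <<'E'
G=dict(M=np.array([584,-364.]),yaw=-np.pi/2+np.radians(16),th=0.330,ridge=71.4,off=0.5,slip=0.015)
def ins(D,up=0.0,**k):
    "TCP pose for the bar lying over the ridge, tip D mm inside the edge (horizontal), held at its origin"
    g={**G,**k}; d=np.array([np.cos(g["yaw"]),np.sin(g["yaw"])]); t=g["th"]
    tip=np.r_[g["M"]+d*D, 23+15/np.cos(t)-(g["ridge"]+D)*np.tan(t)+up]
    bx=np.r_[d*np.cos(t),-np.sin(t)]; n=np.r_[d*np.sin(t),np.cos(t)]
    return tip-200*bx-g["off"]*n, Rt(g["yaw"],t-g["slip"])
E
python3 - <<'E'
from h import *
print(ins(-45),ins(0)[0],ins(32)[0])
plan([(*ins(-75,40),28),(*ins(-45,8),14)])
E
```

```text
(array([ 519.39873779, -138.70862509,   94.14845509]), Rotation.from_matrix(array([[-0.262075  ,  0.9612617 , -0.08539699],
                            [ 0.91396414,  0.27563736,  0.29781471],
                            [ 0.30981647,  0.        , -0.95079638]]))) [ 531.80241881 -181.96540141   78.73483605] [ 540.62281419 -212.72577568   67.77404029]
[[[-24.3,10.0,-2.9],[0.006,0.039,-0.037]],[[-48.7,19.9,-5.7],[0.011,0.078,-0.075]],[[-73.0,29.9,-8.6],[0.017,0.117,-0.112]],[[-97.3,39.8,-11.5],[0.023,0.156,-0.149]],[[-121.7,49.8,-14.4],[0.028,0.195,-0.186]]]
[[[-24.7,5.2,-7.9],[0.006,0.039,-0.038]],[[-49.4,10.5,-15.8],[0.011,0.079,-0.075]],[[-74.0,15.7,-23.7],[0.017,0.118,-0.112]],[[-83.4,16.7,-14.8],[0.017,0.118,-0.112]],[[-92.8,17.6,-5.9],[0.017,0.118,-0.112]]]
[[[-10.4,0.0,7.8],[0.0,0.0,0.0]],[[-20.8,0.0,15.5],[0.0,0.0,0.0]]]
```

servo_tool([
  [[-24.3,10.0,-2.9],[0.006,0.039,-0.037]],
  [[-48.7,19.9,-5.7],[0.011,0.078,-0.075]],
  [[-73.0,29.9,-8.6],[0.017,0.117,-0.112]],
  [[-97.3,39.8,-11.5],[0.023,0.156,-0.149]],
  [[-121.7,49.8,-14.4],[0.028,0.195,-0.186]],
])

```text
t: 7.13
ee_pos: [482.6, -37.2, 135.1]
orientation: [-1.921, -2.273, -0.178]
ft_force: [-0.2, 0.8, -4.8]
width: 25.7
grasp_force: 30.0
```

servo_tool([
  [[-24.7,5.2,-7.9],[0.006,0.039,-0.038]],
  [[-49.4,10.5,-15.8],[0.011,0.079,-0.075]],
  [[-74.0,15.7,-23.7],[0.017,0.118,-0.112]],
  [[-83.4,16.7,-14.8],[0.017,0.118,-0.112]],
  [[-92.8,17.6,-5.9],[0.017,0.118,-0.112]],
])

```text
t: 7.55
ee_pos: [516.1, -125.9, 122.0]
orientation: [-1.735, -2.296, -0.276]
ft_force: [-0.3, 0.5, -4.0]
width: 25.4
grasp_force: 30.0
```

servo_tool([
  [[-10.4,0,7.8],[0,0,0]],
  [[-20.8,0,15.5],[0,0,0]],
  [[-20.8,0,15.5],[0,0,0]],
  [[-20.8,0,15.5],[0,0,0]],
])

```text
t: 7.88
ee_pos: [519.2, -137.6, 101.7]
orientation: [-1.73, -2.296, -0.276]
ft_force: [-0.7, -0.3, -3.7]
width: 25.8
grasp_force: 30.0
```

```bash
python3 - <<'E'
from bar import *
o=ctrl.get_obs(); print(o["t"],o["ee_pos"],o["ft_force"],o["moment"],o["width"])
p,q=cur(); print((q.inv()*ins(-45)[1]).as_rotvec(), p-ins(-45,8)[0])
im=look("top"); cv2.imwrite("pics/t2.png",cv2.resize(im["frame"][140:260,250:450],None,fx=4,fy=4,interpolation=cv2.INTER_CUBIC))
im=look("scene"); im=look("wrist"); cv2.imwrite("pics/w2.png",im["frame"])
E
```

```text
7.8833 [ 519.18 -137.62  101.71] [-0.75 -0.26 -3.71] [-0.37 -0.01 -0.06] 25.819347538106488
[-0. -0. -0.] [-0.22  1.09 -0.43]
top 0.91 fwd range [-203.21 -202.49  193.49  196.65] yaw,off [0.   0.67] pitch,off [-0.02  5.84]
scene 0.67 fwd range [-198.71 -196.48  196.82  199.62] yaw,off [ 0.02 -5.89] pitch,off [-0.02  6.73]
wrist 0.79 fwd range [-129.74 -127.86   80.85   83.64] yaw,off [-0.01  0.2 ] pitch,off [-0.01  5.26]
```

View pics/t2.png

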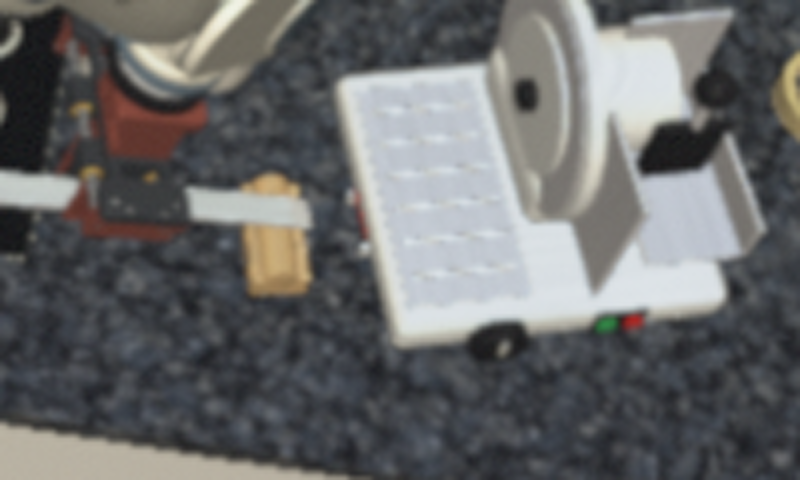

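View pics/w2.png

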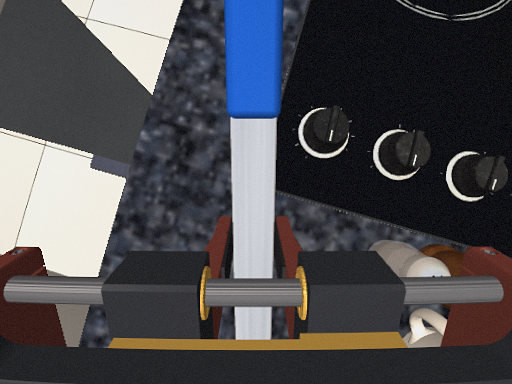

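```bash
python3 - <<'E'
from h import *
np.set_printoptions(precision=1,suppress=True)
d=np.array([np.cos(G["yaw"]),np.sin(G["yaw"])]); l=np.array([-d[1],d[0]])
for n in ("top","scene"):
    im=get_image(n); print(n,np.array(im["pose"])[:3,3])
    for q in ("fulcrum","pry_bar"):
        r=finder.silhouettes(q,im)[0]; P,u,v=pts(im,r["mask"]); S=(P[:,:2]-G["M"])@d; L=(P[:,:2]-G["M"])@l
        k=(S>-130)&(S<0)&(abs(L)<80); 
        if q=="fulcrum": k&=P[:,2]>30
        print(q,round(r["score"],2),k.sum(),"S",np.percentile(S[k],[2,50,98]),"L",np.percentile(L[k],[2,50,98]),"z",np.percentile(P[k,2],[2,50,98]))
E
```

```text
top [-118.4 -216.6 1214.7]
fulcrum 0.58 133 S [-87.7 -75.3 -59.7] L [-46.1 -16.8  41.2] z [30.5 35.5 41.9]
pry_bar 0.83 160 S [-128.6  -92.9  -54.6] L [-10.    1.5  17. ] z [46.4 62.  77.2]
scene [ -72.1 -705.4  713.3]
fulcrum 0.94 153 S [-84.2 -69.1 -57.8] L [-50.8 -26.9  35.2] z [30.3 36.4 41.6]
pry_bar 0.91 264 S [-128.1  -85.5  -45.3] L [-13.5  -1.5  27.9] z [36.7 59.9 75. ]
```

```bash
cat >> h.py <<'E'
def avg(n=6):
    A=[]
    for i in range(n):
        o=ctrl.get_obs(); A.append(np.r_[o["ee_pos"],o["ft_force"],o["moment"]]); get_image("top")
    A=np.array(A); return A.mean(0),A.std(0)
E
python3 - <<'E'
from h import *
np.set_printoptions(precision=2,suppress=True)
m,s=avg(); print(m,s); q=cur()[1]; p=m[:3]; print(p-ins(-45,8)[0])
plan([(*ins(-30,3,off=.3),10),(*ins(-5,1.0,off=.3),8)],start=(p,q))
E
```

```text
[ 520.15 -138.6   102.98   -0.23    0.08   -3.74   -0.4    -0.07    0.01] [0.03 0.01 0.06 0.53 0.23 0.53 0.04 0.03 0.04]
[0.75 0.11 0.83]
[[[-8.8,-0.4,2.8],[0.001,0.0,0.0]],[[-17.6,-0.8,5.6],[0.001,0.0,0.0]],[[-24.3,-0.8,6.2],[0.001,0.0,0.0]],[[-31.1,-0.8,6.7],[0.001,0.0,0.0]],[[-37.9,-0.8,7.3],[0.001,0.0,0.0]]]
[[[-6.7,0.0,0.6],[0.0,0.0,0.0]]]
```

servo_tool([
  [[-8.8,-0.4,2.8],[0.001,0,0]],
  [[-17.6,-0.8,5.6],[0.001,0,0]],
  [[-24.3,-0.8,6.2],[0.001,0,0]],
  [[-31.1,-0.8,6.7],[0.001,0,0]],
  [[-37.9,-0.8,7.3],[0.001,0,0]],
])

```text
t: 9.2
ee_pos: [528.8, -172.1, 83.7]
orientation: [-1.732, -2.297, -0.276]
ft_force: [0.7, 0.4, -3.8]
width: 25.4
grasp_force: 30.0
```

```bash
python3 - <<'E'
from bar import *
m,s=avg(); print(m); q=cur()[1]; p=m[:3]; print(p-ins(-12,1.5,off=.3)[0])
look("top")
im=look("scene"); cv2.imwrite("pics/s3.png",cv2.resize(im["frame"][170:300,250:410],None,fx=4.5,fy=4.5,interpolation=cv2.INTER_CUBIC))
plan([(*ins(40,0.5,off=.3),5)],start=(p,q))
E
```

```text
[ 528.8  -172.02   83.78    0.22    0.01   -4.01   -0.43   -0.07   -0.03]
[ 0.29 -1.53 -0.75]
top 0.64 fwd range [-202.35 -201.68  195.76  212.63] yaw,off [-0.    2.21] pitch,off [-0.03  6.6 ]
scene 0.57 fwd range [-200.02 -197.73  197.85  200.51] yaw,off [ 0.02 -5.77] pitch,off [-0.01  6.87]
[[[-4.9,0.0,0.1],[0.0,0.0,0.0]],[[-9.7,0.0,0.3],[0.0,0.0,0.0]],[[-14.6,0.0,0.4],[0.0,0.0,0.0]],[[-19.5,0.0,0.5],[0.0,0.0,0.0]],[[-24.3,0.1,0.7],[0.0,0.0,0.0]]]
[[[-4.9,0.0,0.1],[0.0,0.0,0.0]],[[-9.8,0.0,0.3],[0.0,0.0,0.0]],[[-14.7,0.0,0.4],[0.0,0.0,0.0]],[[-19.5,0.0,0.5],[0.0,0.0,0.0]],[[-24.4,0.0,0.7],[0.0,0.0,0.0]]]
[[[-4.9,0.0,0.1],[0.0,-0.001,0.0]]]
```

View pics/s3.png

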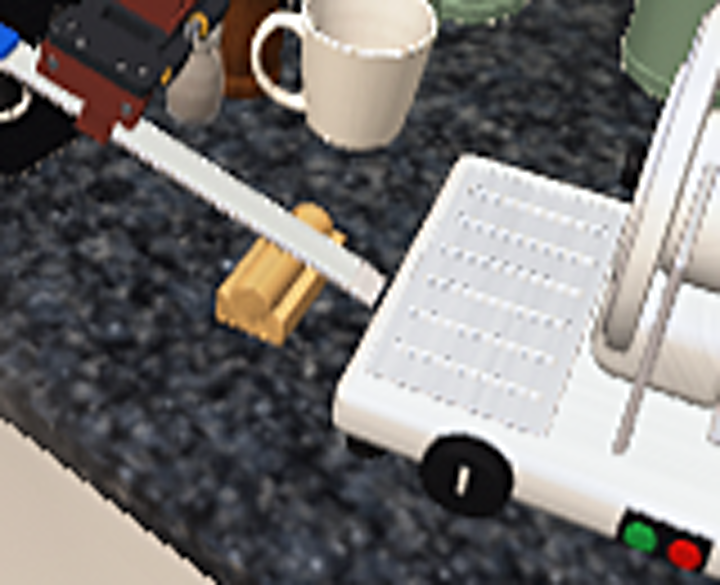

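servo_tool([
  [[-4.9,0,0.1],[0,0,0]],
  [[-9.7,0,0.3],[0,0,0]],
  [[-14.6,0,0.4],[0,0,0]],
  [[-18,0,0.5],[0,0,0]],
  [[-20,0,0.5],[0,0,0]],
])

```text
t: 10.12
ee_pos: [534.1, -190.1, 77.3]
orientation: [-1.732, -2.298, -0.276]
ft_force: [-0.3, 0.5, -3.7]
width: 25.6
grasp_force: 30.0
```

servo_tool([
  [[-2,0,0],[0,0,0]],
  [[-4,0,0],[0,0,0]],
  [[-6,0,0],[0,0,0]],
  [[-7,0,0],[0,0,0]],
  [[-8,0,0],[0,0,0]],
])

```text
t: 10.53
ee_pos: [535.2, -195.4, 75.1]
orientation: [-1.729, -2.295, -0.277]
ft_force: [-2.1, 8.0, -1.6]
width: 25.1
grasp_force: 30.0
```

```bash
python3 - <<'E'
from bar import *
m,s=avg(4); print(m); q=cur()[1]; p=m[:3]; 
for D in (14,): print(p-ins(D,0,off=.3)[0], (q.inv()*ins(D)[1]).as_rotvec())
im=look("top"); im2=look("scene")
d=np.array([np.cos(G["yaw"]),np.sin(G["yaw"])]); l=np.array([-d[1],d[0]])
for im in (im,im2):
    for nm in ("fulcrum","slicer"):
        r=finder.silhouettes(nm,im)[0]; P,u,v=pts(im,r["mask"]); S=(P[:,:2]-G["M"])@d; L=(P[:,:2]-G["M"])@l
        if nm=="fulcrum":
            k=(P[:,2]>30)&(abs(L)<60); print(nm,np.percentile(S[k],[2,50,98]),np.percentile(L[k],[2,50,98]))
        else:
            k=(abs(P[:,2]-58)<8)&(S<60)
            e=[(l0,round(np.percentile(S[k&(abs(L-l0)<8)],3),1)) for l0 in range(-100,101,20) if (k&(abs(L-l0)<8)).sum()>8]; print("edge S by L",e, np.percentile(L[k],[1,99]))
E
```

```text
[ 535.16 -195.3    75.05   -1.54    6.29   -1.28    0.7     0.16    0.03]
[-0.52  0.19  0.92] [-0. -0.  0.]
top 0.86 fwd range [-202.34 -200.66  176.38  178.62] yaw,off [-0.    2.21] pitch,off [-0.02  6.1 ]
scene 0.87 fwd range [-196.68 -194.63  174.95  176.81] yaw,off [ 0.02 -5.53] pitch,off [-0.02  7.28]
fulcrum [-86.37 -73.97 -60.67] [-46.58 -24.72  35.99]
edge S by L [(-100, np.float64(0.2)), (-80, np.float64(0.1)), (-60, np.float64(0.4)), (-40, np.float64(-0.7)), (-20, np.float64(-1.1)), (0, np.float64(-1.4)), (20, np.float64(-1.7)), (40, np.float64(-1.5)), (60, np.float64(-2.9)), (80, np.float64(-0.9)), (100, np.float64(-1.7))] [-117.38  117.24]
fulcrum [-84.31 -68.88 -56.27] [-51.31 -23.11  37.94]
edge S by L [(-100, np.float64(3.6)), (-80, np.float64(4.3)), (-60, np.float64(3.3)), (-40, np.float64(3.3)), (-20, np.float64(3.9)), (0, np.float64(4.0)), (20, np.float64(3.7)), (40, np.float64(3.2)), (60, np.float64(4.4)), (80, np.float64(2.8)), (100, np.float64(2.8))] [-119.66  110.73]
```

```bash
python3 - <<'E'
from h import *
q=cur()[1]; c=np.array([528.8,-172.02,83.78])+q.apply([-28,0,.5]); print(c)
l=np.array([.961,.276,0]); print(c-ins(16,0,off=.3)[0])
K=dict(th=.350,off=.3)
w=lambda D,up: (ins(D,up,**K)[0]-1.5*l, ins(D,up,**K)[1])
plan([(c-9*np.array([.276,-.961,-.34]),q,5),(*w(6,.7),2),(*w(14,.6),3)],start=(c,q))
print(w(14,.6)[0])
E
```

```text
[ 536.09746179 -197.43159789   74.54702951]
[-0.13301838 -0.02371132  1.10338288]
[[[4.8,0.0,0.0],[0.0,0.0,0.0]],[[9.5,0.0,-0.1],[0.0,0.0,0.0]],[[9.7,-0.7,-1.1],[0.0,0.008,0.0]],[[9.8,-1.4,-2.2],[-0.001,0.017,0.0]],[[7.0,-1.4,-2.1],[-0.001,0.017,0.0]]]
[[[-2.9,0.0,0.1],[0.0,0.0,0.0]],[[-5.7,0.0,0.2],[0.0,0.0,0.0]]]
[ 534.60382621 -197.17617797   76.69241897]
```

servo_tool([
  [[4.8,0,0],[0,0,0]],
  [[9.5,0,-0.1],[0,0,0]],
  [[9.7,-0.7,-1.1],[0,0.008,0]],
  [[9.8,-1.4,-2.2],[-0.001,0.017,0]],
  [[7.0,-1.4,-2.1],[-0.001,0.017,0]],
])

```text
t: 11.55
ee_pos: [533.2, -191.6, 79.6]
orientation: [-1.723, -2.287, -0.291]
ft_force: [-0.3, -0.2, -4.4]
width: 25.5
grasp_force: 30.0
```

servo_tool([
  [[-2.9,0,0.1],[0,0,0]],
  [[-5.7,0,0.2],[0,0,0]],
  [[-6.5,0,0.2],[0,0,0]],
  [[-7,0,0.2],[0,0,0]],
  [[-7,0,0.2],[0,0,0]],
])

```text
t: 11.97
ee_pos: [534.0, -196.4, 76.6]
orientation: [-1.721, -2.283, -0.292]
ft_force: [-0.6, 5.8, -2.0]
width: 25.5
grasp_force: 30.0
```

servo_tool([
  [[-1,0,0],[0,0,0]],
  [[-2,0,0],[0,0,0]],
  [[-3,0,0],[0,0,0]],
])

```text
t: 12.22
ee_pos: [533.5, -196.7, 75.8]
orientation: [-1.717, -2.279, -0.294]
ft_force: [-3.9, 16.9, 3.2]
width: 25.7
grasp_force: 30.0
```

servo_tool([
  [[3,0,0],[0,0,0]],
  [[5,0,0],[0,0,0]],
  [[5,0,0],[0,0,0]],
])

```text
t: 12.47
ee_pos: [534.4, -196.0, 77.4]
orientation: [-1.723, -2.287, -0.29]
ft_force: [0.3, 0.4, -3.7]
width: 25.7
grasp_force: 30.0
```

```bash
python3 - <<'E'
from bar import *
m,s=avg(3); print(m); q=cur()[1]; p=m[:3]
print(p-ins(14,0,th=.35,off=.3)[0])
d=np.array([np.cos(G["yaw"]),np.sin(G["yaw"])]); l=np.array([-d[1],d[0]])
T=[]
for n in ("top","scene"):
    im=look(n)
    T.append(cv2.resize(im["frame"][150:230,300:370] if n=="top" else im["frame"][190:270,300:370],None,fx=5.5,fy=7,interpolation=cv2.INTER_CUBIC))
    r=finder.silhouettes("pry_bar",im)[0]; P,u,v=pts(im,r["mask"]); S=(P[:,:2]-G["M"])@d; L=(P[:,:2]-G["M"])@l
    k=(S>-60)&(S<40)&(abs(L)<30); o=np.argsort(S[k])[::-1][:200:12]; print(np.c_[S[k],L[k],P[k,2],u[k],v[k]][o])
    r=finder.silhouettes("slicer",im)[0]; P,u,v=pts(im,r["mask"]); S=(P[:,:2]-G["M"])@d; L=(P[:,:2]-G["M"])@l
    k=(S<8)&(abs(L)<60); print("slicer front pts S by z",[(z,np.round(np.percentile(S[k&(abs(P[:,2]-z)<4)],[5,50]),1).tolist(),int((k&(abs(P[:,2]-z)<4)).sum())) for z in range(16,66,8) if (k&(abs(P[:,2]-z)<4)).sum()>3])
    k=(abs(P[:,2]-58)<8)&(S<60); print("edge",[round(np.percentile(S[k&(abs(L-l0)<8)],3),1) for l0 in range(-100,101,20) if (k&(abs(L-l0)<8)).sum()>8])
cv2.imwrite("pics/c4.png",np.hstack(T))
E
```

```text
[ 534.47 -196.1    77.41    0.11   -0.16   -3.83   -0.43   -0.06   -0.02]
[-1.57  0.66  1.32]
top 0.82 fwd range [-203.03 -201.62  177.33  181.89] yaw,off [0.   1.38] pitch,off [-0.02  6.58]
[[ -5.56  -5.95  20.95 339.   197.  ]
 [-11.39   0.36  24.07 337.   195.  ]
 [-17.26 -11.02  25.75 336.   198.  ]
 [-22.5   -3.61  26.72 334.   196.  ]
 [-27.44  -6.78  33.33 333.   196.  ]
 [-32.9   -2.03  32.49 331.   195.  ]
 [-38.16 -12.37  32.31 330.   198.  ]
 [-43.35  12.94  34.21 327.   191.  ]
 [-49.22   3.18  39.45 326.   193.  ]
 [-54.78  -8.02  40.9  325.   196.  ]]
slicer front pts S by z [(16, [-4.2, -2.1], 4), (24, [-6.0, -5.1], 7), (32, [-5.0, -3.6], 18), (40, [-4.9, -3.5], 28), (48, [-4.5, -2.2], 45), (56, [-3.0, 2.6], 108), (64, [3.6, 7.2], 13)]
edge [np.float64(-0.7), np.float64(-1.2), np.float64(-0.7), np.float64(-1.3), np.float64(-2.3), np.float64(-1.0), np.float64(-2.3), np.float64(-1.8), np.float64(-1.4), np.float64(0.5), np.float64(-1.0)]
scene 0.69 fwd range [-198.63 -196.32  174.69  177.23] yaw,off [ 0.02 -5.81] pitch,off [-0.01  7.26]
[[ -6.16  -2.    24.04 335.   235.  ]
 [-10.98 -14.48  28.66 332.   236.  ]
 [-15.42   6.86  27.37 333.   231.  ]
 [-19.19 -13.79  24.17 329.   236.  ]
 [-23.71 -11.88  31.71 328.   233.  ]
 [-27.59  -8.86  31.11 327.   232.  ]
 [-31.46   9.    33.35 328.   227.  ]
 [-35.39   2.65  36.75 326.   227.  ]
 [-39.73  -9.22  37.05 323.   229.  ]
 [-43.44   7.43  40.49 324.   224.  ]
 [-47.63   3.87  37.75 322.   225.  ]
 [-51.67   5.42  42.18 321.   223.  ]
 [-56.12 -11.5   35.2  317.   228.  ]
 [-59.97   3.62  43.67 318.   222.  ]]
slicer front pts S by z [(48, [-1.1, -0.2], 7), (56, [1.5, 4.7], 70)]
edge [np.float64(4.1), np.float64(4.4), np.float64(3.4), np.float64(3.2), np.float64(3.8), np.float64(3.8), np.float64(3.3), np.float64(3.9), np.float64(4.0), np.float64(4.1), np.float64(5.7)]
```

View pics/c4.png

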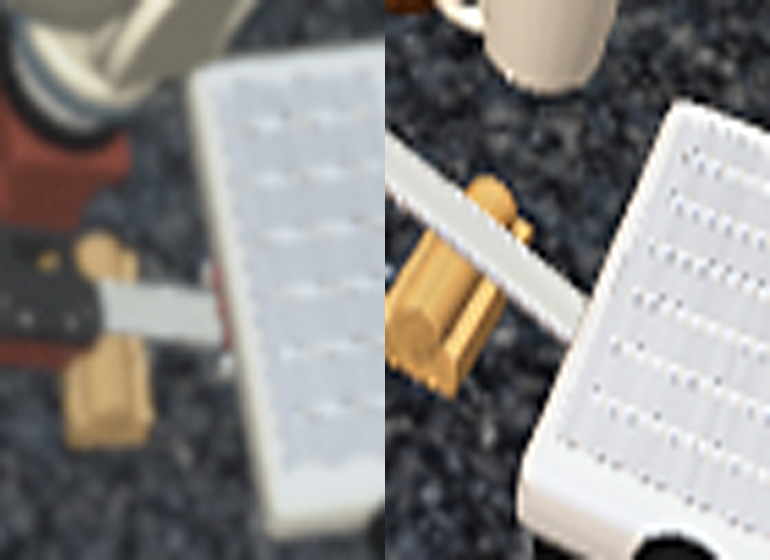

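servo_tool([
  [[4,0,0],[0,0,0]],
  [[8,0,0],[0,0,0]],
  [[8,0,0],[0,0,0]],
])

```text
t: 13.27
ee_pos: [531.8, -187.7, 80.3]
orientation: [-1.722, -2.286, -0.29]
ft_force: [0.8, -0.3, -4.2]
width: 25.8
grasp_force: 30.0
```

servo_tool([
  [[-0.2,0,0.5],[0,0,0]],
  [[-0.3,0,1.0],[0,0,0]],
  [[-0.3,0,1.0],[0,0,0]],
])

```text
t: 13.52
ee_pos: [532.2, -188.5, 78.9]
orientation: [-1.723, -2.286, -0.29]
ft_force: [-0.5, -0.1, -3.9]
width: 25.3
grasp_force: 30.0
```

servo_tool([
  [[-0.2,0,0.5],[0,0,0]],
  [[-0.2,0,0.5],[0,0,0]],
  [[-0.2,0,0.5],[0,0,0]],
])

```text
t: 13.77
ee_pos: [532.2, -188.6, 78.4]
orientation: [-1.723, -2.286, -0.29]
ft_force: [-0.5, 0.3, -4.3]
width: 25.4
grasp_force: 30.0
```

servo_tool([
  [[-0.2,0,0.5],[0,0,0]],
  [[-0.2,0,0.5],[0,0,0]],
  [[-0.2,0,0.5],[0,0,0]],
])

```text
t: 14.02
ee_pos: [532.3, -188.6, 77.9]
orientation: [-1.723, -2.286, -0.29]
ft_force: [0.2, 0.4, -3.7]
width: 25.8
grasp_force: 30.0
```

servo_tool([
  [[-0.2,0,0.5],[0,0,0]],
  [[-0.2,0,0.5],[0,0,0]],
  [[-0.2,0,0.5],[0,0,0]],
])

```text
t: 14.27
ee_pos: [532.3, -188.6, 77.4]
orientation: [-1.723, -2.286, -0.29]
ft_force: [0.3, 0.4, -3.6]
width: 26.0
grasp_force: 30.0
```

servo_tool([
  [[-0.2,0,0.5],[0,0,0]],
  [[-0.2,0,0.5],[0,0,0]],
  [[-0.2,0,0.5],[0,0,0]],
])

```text
t: 14.52
ee_pos: [532.2, -188.6, 76.9]
orientation: [-1.723, -2.286, -0.29]
ft_force: [-0.8, -0.3, -3.3]
width: 25.6
grasp_force: 30.0
```

servo_tool([
  [[-0.2,0,0.5],[0,0,0]],
  [[-0.2,0,0.5],[0,0,0]],
  [[-0.2,0,0.5],[0,0,0]],
])

```text
t: 14.77
ee_pos: [532.2, -188.6, 76.3]
orientation: [-1.723, -2.286, -0.29]
ft_force: [-0.3, 1.1, -2.3]
width: 25.5
grasp_force: 30.0
```

servo_tool([
  [[-0.2,0,0.5],[0,0,0]],
  [[-0.2,0,0.5],[0,0,0]],
  [[-0.2,0,0.5],[0,0,0]],
])

```text
t: 15.02
ee_pos: [532.3, -188.6, 75.8]
orientation: [-1.723, -2.286, -0.29]
ft_force: [-1.3, -0.4, -1.3]
width: 25.7
grasp_force: 30.0
```

servo_tool([
  [[0.1,0,-0.5],[0,0,0]],
  [[-3,0,-0.5],[0,0,0]],
  [[-6,0,-0.4],[0,0,0]],
  [[-8,0,-0.4],[0,0,0]],
  [[-8,0,-0.4],[0,0,0]],
])

```text
t: 15.43
ee_pos: [534.1, -195.6, 73.4]
orientation: [-1.722, -2.284, -0.291]
ft_force: [0.5, 4.2, 0.2]
width: 25.4
grasp_force: 30.0
```

servo_tool([
  [[-1,0,0],[0,0,0]],
  [[-2,0,0],[0,0,0]],
  [[-3,0,0.1],[0,0,0]],
  [[-3,0,0.1],[0,0,0]],
])

```text
t: 15.77
ee_pos: [533.8, -196.0, 72.8]
orientation: [-1.719, -2.281, -0.293]
ft_force: [-1.8, 11.4, 4.6]
width: 25.8
grasp_force: 30.0
```

servo_tool([
  [[3,0,-0.3],[0,0,0]],
  [[5,0,-0.3],[0,0,0]],
  [[5,0,-0.3],[0,0,0]],
])

```text
t: 16.02
ee_pos: [533.9, -194.4, 74.3]
orientation: [-1.723, -2.287, -0.29]
ft_force: [-0.3, 0.5, -3.0]
width: 25.4
grasp_force: 30.0
```

servo_tool([
  [[0,1.5,0],[0,0,0]],
  [[0,3,0],[0,0,0]],
  [[0,3,0],[0,0,0]],
])

```text
t: 16.27
ee_pos: [537.1, -193.7, 74.3]
orientation: [-1.723, -2.287, -0.29]
ft_force: [-0.3, 0.4, -3.8]
width: 25.5
grasp_force: 30.0
```

servo_tool([
  [[0,1,0],[0,0,0]],
  [[0,2,0],[0,0,0]],
  [[0,2,0],[0,0,0]],
])

```text
t: 16.52
ee_pos: [538.8, -192.9, 74.3]
orientation: [-1.723, -2.286, -0.29]
ft_force: [-0.9, 0.1, -3.1]
width: 25.7
grasp_force: 30.0
```

servo_tool([
  [[0,1,0],[0,0,0]],
  [[0,2,0],[0,0,0]],
  [[0,2,0],[0,0,0]],
])

```text
t: 16.77
ee_pos: [540.6, -192.3, 74.3]
orientation: [-1.723, -2.286, -0.29]
ft_force: [-0.2, -0.6, -3.2]
width: 25.4
grasp_force: 30.0
```

servo_tool([
  [[0,1,0],[0,0,0]],
  [[0,2,0],[0,0,0]],
  [[0,2,0],[0,0,0]],
])

```text
t: 17.02
ee_pos: [542.3, -191.7, 74.3]
orientation: [-1.723, -2.286, -0.29]
ft_force: [-3.3, -1.3, -3.0]
width: 25.3
grasp_force: 30.1
```

servo_tool([
  [[0,1,0],[0,0,0]],
  [[0,2,0],[0,0,0]],
  [[0,2,0],[0,0,0]],
])

```text
t: 17.27
ee_pos: [544.0, -191.1, 74.3]
orientation: [-1.723, -2.285, -0.29]
ft_force: [-4.8, -1.0, -2.9]
width: 25.6
grasp_force: 30.4
```

```bash
python3 - <<'E'
from bar import *
m,s=avg(2); print(m,ctrl.get_obs()["t"])
d=np.array([np.cos(G["yaw"]),np.sin(G["yaw"])]); l=np.array([-d[1],d[0]])
print("TCP S,L",(m[:2]-G["M"])@d,(m[:2]-G["M"])@l)
A=look("top"); B=look("scene"); 
cv2.imwrite("pics/c5.png",np.hstack([cv2.resize(A["frame"][165:225,310:365],None,fx=7,fy=9,interpolation=cv2.INTER_CUBIC),cv2.resize(B["frame"][195:255,300:355],None,fx=7,fy=9,interpolation=cv2.INTER_CUBIC)]))
E
```

```text
[ 544.01 -191.08   74.27   -4.26   -1.09   -2.85   -0.65    0.83   -0.44] 17.3667
TCP S,L -177.24000024579576 9.219141933802481
top 0.7 fwd range [-202.93 -202.    180.07  183.03] yaw,off [-0.02  1.8 ] pitch,off [-0.01  5.94]Traceback (most recent call last):
  File "<stdin>", line 5, in <module>
  File "bar.py", line 9, in look
    print(n,round(r["score"],2),"fwd range",np.percentile(L[:,0],[0,.5,99.5,100]),"yaw,off",np.polyfit(st[:,0],st[:,1],1),"pitch,off",np.polyfit(st[:,0],st[:,2],1))
                                            ~~~~~~~~~~~~~^^^^^^^^^^^^^^^^^^^^^^^^
    return _quantile_unchecked(
        a, q, axis, out, overwrite_input, method, keepdims, weights)
    return _ureduce(a,
                    func=_quantile_ureduce_func,
    ...<5 lines>...
                    overwrite_input=overwrite_input,
                    method=method)
    r = func(a, **kwargs)
    result = _quantile(arr,
                       quantiles=q,
    ...<2 lines>...
                       out=out,
                       weights=wgt)
    slices_having_nans = np.isnan(arr[-1, ...])
                                  ~~~^^^^^^^^^
IndexError: index -1 is out of bounds for axis 0 with size 0
```

servo_tool([
  [[0,-3,0],[0,0,0]],
  [[0,-6,0],[0,0,0]],
  [[0,-9,0],[0,0,0]],
  [[0,-11,0],[0,0,0]],
  [[0,-11,0],[0,0,0]],
])

```text
t: 17.98
ee_pos: [533.9, -194.5, 74.5]
orientation: [-1.723, -2.287, -0.291]
ft_force: [-0.1, -0.1, -4.2]
width: 25.5
grasp_force: 30.0
```

servo_tool([
  [[0,-1,0],[0,0,0]],
  [[0,-2,0],[0,0,0]],
  [[0,-2,0],[0,0,0]],
])

```text
t: 18.23
ee_pos: [532.0, -194.9, 74.4]
orientation: [-1.723, -2.287, -0.29]
ft_force: [-0.1, 0.4, -4.0]
width: 25.4
grasp_force: 30.0
```

servo_tool([
  [[0,-1,0],[0,0,0]],
  [[0,-2,0],[0,0,0]],
  [[0,-2,0],[0,0,0]],
])

```text
t: 18.48
ee_pos: [530.0, -195.4, 74.4]
orientation: [-1.723, -2.287, -0.291]
ft_force: [1.8, -0.0, -4.5]
width: 25.5
grasp_force: 30.0
```

servo_tool([
  [[0,-1,0],[0,0,0]],
  [[0,-2,0],[0,0,0]],
  [[0,-2,0],[0,0,0]],
])

```text
t: 18.73
ee_pos: [528.2, -195.9, 74.4]
orientation: [-1.722, -2.287, -0.291]
ft_force: [2.1, 1.0, -2.9]
width: 25.5
grasp_force: 30.2
```

```bash
python3 - <<'E'
from h import *
p,q=cur(); d=np.array([np.cos(G["yaw"]),np.sin(G["yaw"])]); l=np.array([-d[1],d[0]])
xy=G["M"]-186*d+.6*l; z=76.5+3.1*.345+114.6*.028+1.5
dr=q.apply([1,0,0])
plan([(p+8*l.tolist()[0]*0+np.r_[l*7.5,0],q,3),(np.r_[xy,z],Rt(G["yaw"],.36),4)])
E
```

```text
[[[0.0,2.5,0.0],[0.0,0.0,0.0]],[[0.0,5.0,0.0],[0.0,0.0,0.0]],[[0.0,7.5,0.0],[0.0,0.0,0.0]],[[3.7,7.6,-1.5],[0.001,0.009,0.0]],[[7.4,7.8,-3.0],[0.001,0.019,0.001]]]
[[[3.7,0.1,-1.4],[0.001,0.009,0.0]]]
```

servo_tool([
  [[0,2.5,0],[0,0,0]],
  [[0,5,0],[0,0,0]],
  [[0,7.5,0],[0,0,0]],
  [[3.7,7.6,-1.5],[0.001,0.009,0]],
  [[7.4,7.8,-3],[0.001,0.019,0.001]],
])

```text
t: 19.15
ee_pos: [533.8, -187.6, 79.7]
orientation: [-1.712, -2.271, -0.304]
ft_force: [-0.2, -0.8, -3.3]
width: 25.2
grasp_force: 30.0
```

servo_tool([
  [[3.7,0.1,-1.4],[0.001,0.009,0]],
  [[3.7,0.1,-1.4],[0.001,0.009,0]],
  [[3.7,0.1,-1.4],[0.001,0.009,0]],
])

```text
t: 19.4
ee_pos: [533.1, -185.0, 82.3]
orientation: [-1.708, -2.265, -0.31]
ft_force: [-0.2, 0.2, -3.4]
width: 25.5
grasp_force: 30.0
```

servo_tool([
  [[-0.3,0,0.9],[0,0,0]],
  [[-0.3,0,0.9],[0,0,0]],
  [[-0.3,0,0.9],[0,0,0]],
])

```text
t: 19.65
ee_pos: [533.2, -185.1, 81.2]
orientation: [-1.708, -2.265, -0.31]
ft_force: [1.1, 0.6, -2.6]
width: 25.4
grasp_force: 30.0
```

servo_tool([
  [[-0.2,0,0.5],[0,0,0]],
  [[-0.2,0,0.5],[0,0,0]],
  [[-0.2,0,0.5],[0,0,0]],
])

```text
t: 19.9
ee_pos: [533.2, -185.1, 80.7]
orientation: [-1.708, -2.265, -0.31]
ft_force: [-0.2, 0.0, -2.7]
width: 25.6
grasp_force: 30.0
```

servo_tool([
  [[-0.2,0,0.5],[0,0,0]],
  [[-0.2,0,0.5],[0,0,0]],
  [[-0.2,0,0.5],[0,0,0]],
])

```text
t: 20.15
ee_pos: [533.2, -185.1, 80.2]
orientation: [-1.708, -2.265, -0.31]
ft_force: [0.9, -0.5, -2.4]
width: 25.3
grasp_force: 30.0
```

servo_tool([
  [[-0.2,0,0.5],[0,0,0]],
  [[-0.2,0,0.5],[0,0,0]],
  [[-0.2,0,0.5],[0,0,0]],
])

```text
t: 20.4
ee_pos: [533.2, -185.1, 79.7]
orientation: [-1.708, -2.265, -0.31]
ft_force: [0.2, -0.1, -2.3]
width: 25.3
grasp_force: 30.0
```

servo_tool([
  [[-3,0,-0.1],[0,0,0]],
  [[-6,0,-0.1],[0,0,0]],
  [[-8,0,-0.2],[0,0,0]],
  [[-8,0,-0.2],[0,0,0]],
])

```text
t: 20.73
ee_pos: [535.5, -193.0, 76.8]
orientation: [-1.709, -2.266, -0.31]
ft_force: [-0.6, -0.4, -4.3]
width: 25.3
grasp_force: 30.0
```

servo_tool([
  [[-1,0,0],[0,0,0]],
  [[-2,0,0],[0,0,0]],
  [[-2,0,0],[0,0,0]],
])

```text
t: 20.98
ee_pos: [535.8, -194.3, 76.3]
orientation: [-1.708, -2.265, -0.31]
ft_force: [-0.7, -0.0, -2.1]
width: 25.8
grasp_force: 30.0
```

servo_tool([
  [[-1,0,0],[0,0,0]],
  [[-2,0,0],[0,0,0]],
  [[-2,0,0],[0,0,0]],
])

```text
t: 21.23
ee_pos: [536.3, -196.0, 75.6]
orientation: [-1.708, -2.265, -0.31]
ft_force: [-0.4, -0.0, -1.7]
width: 25.5
grasp_force: 30.0
```

servo_tool([
  [[-1,0,0],[0,0,0]],
  [[-2,0,0],[0,0,0]],
  [[-2,0,0],[0,0,0]],
])

```text
t: 21.48
ee_pos: [536.9, -197.9, 74.8]
orientation: [-1.708, -2.265, -0.31]
ft_force: [-0.4, -0.4, -2.1]
width: 25.7
grasp_force: 30.0
```

servo_tool([
  [[-1,0,0],[0,0,0]],
  [[-2,0,0],[0,0,0]],
  [[-2,0,0],[0,0,0]],
])

```text
t: 21.73
ee_pos: [537.4, -199.8, 74.2]
orientation: [-1.708, -2.265, -0.31]
ft_force: [0.4, 0.3, -2.6]
width: 25.3
grasp_force: 30.0
```

servo_tool([
  [[-1,0,0],[0,0,0]],
  [[-2,0,0],[0,0,0]],
  [[-2,0,0],[0,0,0]],
])

```text
t: 21.98
ee_pos: [537.9, -201.5, 73.4]
orientation: [-1.708, -2.265, -0.31]
ft_force: [0.4, -0.9, -2.2]
width: 25.6
grasp_force: 30.0
```

servo_tool([
  [[-1,0,0],[0,0,0]],
  [[-2,0,0],[0,0,0]],
  [[-2,0,0],[0,0,0]],
])

```text
t: 22.23
ee_pos: [538.4, -203.3, 72.7]
orientation: [-1.708, -2.265, -0.31]
ft_force: [0.6, -0.0, -3.0]
width: 25.7
grasp_force: 30.0
```

servo_tool([
  [[-1,0,0],[0,0,0]],
  [[-2,0,0],[0,0,0]],
  [[-2,0,0],[0,0,0]],
])

```text
t: 22.48
ee_pos: [538.9, -205.1, 72.0]
orientation: [-1.708, -2.265, -0.31]
ft_force: [-0.7, 0.6, -2.1]
width: 25.5
grasp_force: 30.0
```

servo_tool([
  [[-1,0,0],[0,0,0]],
  [[-1.5,0,0],[0,0,0]],
  [[-1.5,0,0],[0,0,0]],
])

```text
t: 22.73
ee_pos: [539.3, -206.4, 71.5]
orientation: [-1.708, -2.265, -0.31]
ft_force: [0.3, -0.4, -2.1]
width: 25.5
grasp_force: 30.0
```

servo_tool([
  [[-1,0,0],[0,0,0]],
  [[-1.5,0,0],[0,0,0]],
  [[-1.5,0,0],[0,0,0]],
])

```text
t: 22.98
ee_pos: [539.7, -207.8, 71.0]
orientation: [-1.708, -2.265, -0.31]
ft_force: [-0.6, 0.8, -1.9]
width: 25.4
grasp_force: 30.0
```

servo_tool([
  [[-1,0,0],[0,0,0]],
  [[-1.5,0,0],[0,0,0]],
  [[-1.5,0,0],[0,0,0]],
])

```text
t: 23.23
ee_pos: [540.1, -209.1, 70.4]
orientation: [-1.708, -2.265, -0.31]
ft_force: [-0.3, -0.8, -1.3]
width: 25.4
grasp_force: 30.0
```

servo_tool([
  [[-1,0,0],[0,0,0]],
  [[-1.5,0,0],[0,0,0]],
  [[-1.5,0,0],[0,0,0]],
])

```text
t: 23.48
ee_pos: [540.3, -210.1, 70.0]
orientation: [-1.708, -2.265, -0.31]
ft_force: [0.1, 1.5, -0.9]
width: 25.6
grasp_force: 30.0
```

servo_tool([
  [[-1,0,0],[0,0,0]],
  [[-1.5,0,0],[0,0,0]],
  [[-1.5,0,0],[0,0,0]],
])

```text
t: 23.73
ee_pos: [540.3, -210.3, 69.7]
orientation: [-1.706, -2.263, -0.312]
ft_force: [-1.2, 6.5, 2.4]
width: 25.9
grasp_force: 30.0
```

servo_tool([
  [[2,0,0],[0,0,0]],
  [[3.5,0,0],[0,0,0]],
  [[3.8,0,-0.9],[0,0.01,0]],
  [[3.8,0,-0.9],[0,0.01,0]],
])

```text
t: 24.07
ee_pos: [540.1, -208.9, 71.7]
orientation: [-1.703, -2.258, -0.318]
ft_force: [-0.4, 0.1, -2.4]
width: 25.7
grasp_force: 30.0
```

servo_tool([
  [[-1.5,0,0],[0,0,0]],
  [[-3,0,0],[0,0,0]],
  [[-3,0,0],[0,0,0]],
])

```text
t: 24.32
ee_pos: [540.4, -210.8, 70.5]
orientation: [-1.702, -2.257, -0.319]
ft_force: [-0.5, 2.2, 0.4]
width: 25.6
grasp_force: 30.0
```

servo_tool([
  [[-0.7,0,0],[0,0,0]],
  [[-0.7,0,0],[0,0,0]],
  [[-0.7,0,0],[0,0,0]],
])

```text
t: 24.57
ee_pos: [540.5, -210.9, 70.5]
orientation: [-1.701, -2.256, -0.319]
ft_force: [-1.6, 4.7, 1.7]
width: 25.5
grasp_force: 30.0
```

servo_tool([
  [[2,0,0],[0,0,0]],
  [[4,0,0],[0,0,0]],
  [[6,0,0],[0,0,0]],
  [[6.3,0,0],[0,0,0]],
  [[6.3,0,0],[0,0,0]],
])

```text
t: 24.98
ee_pos: [539.3, -206.4, 72.6]
orientation: [-1.703, -2.259, -0.318]
ft_force: [-0.1, -0.3, -2.1]
width: 25.2
grasp_force: 30.0
```

servo_tool([
  [[0,0,0.6],[0,0,0]],
  [[0,0,1.2],[0,0,0]],
  [[0,0,1.2],[0,0,0]],
])

```text
t: 25.23
ee_pos: [539.1, -205.9, 71.3]
orientation: [-1.703, -2.258, -0.318]
ft_force: [0.3, -1.0, -2.2]
width: 25.7
grasp_force: 30.0
```

servo_tool([
  [[0,0,0],[0,0,0]],
  [[0,0,0],[0,0,0]],
  [[0,0,0],[0,0,0]],
  [[0,0,0],[0,0,0]],
  [[0,0,0],[0,0,0]],
], grip=-0.3)

```text
t: 25.65
ee_pos: [539.1, -205.7, 71.5]
orientation: [-1.703, -2.258, -0.318]
ft_force: [0.3, 0.1, 0.9]
width: 54.8
grasp_force: 0.0
```

servo_tool([
  [[0,0,-10],[0,0,0]],
  [[0,0,-30],[0,0,0]],
  [[0,0,-55],[0,0,0]],
  [[0,0,-60],[0,0,0]],
])

```text
t: 25.98
ee_pos: [547.4, -228.9, 131.1]
orientation: [-1.706, -2.263, -0.319]
ft_force: [0.5, -0.1, 0.6]
width: 57.1
grasp_force: 0.0
```

```bash
python3 - <<'E'
from h import *
np.set_printoptions(precision=2,suppress=True)
o=ctrl.get_obs(); print(o["t"],o["ee_pos"],o["ft_force"],o["width"])
d=np.array([np.cos(G["yaw"]),np.sin(G["yaw"])]); l=np.array([-d[1],d[0]])
for n in ("top","scene","wrist"):
    im=get_image(n); r=finder.silhouettes("pry_bar",im)[0]; P,u,v=pts(im,r["mask"]); S=(P[:,:2]-G["M"])@d; L=(P[:,:2]-G["M"])@l
    k=(abs(L)<40)&(S>-400)&(P[:,2]>10)&(P[:,2]<150); st=k&(S>-230)&(S<-20); hd=k&(S<-250)
    print(n,round(r["score"],2),"S",np.percentile(S[k],[0,1,99,100]),"steel z(S)",np.polyfit(S[st],P[st,2],1) if st.sum()>20 else 0,"L(S)",np.polyfit(S[k],L[k],1), "handle z(S)",np.polyfit(S[hd],P[hd,2],1) if hd.sum()>20 else 0, "end z",np.median(P[k&(S<-330),2]) )
    if n=="scene": cv2.imwrite("pics/s6.png",cv2.resize(im["frame"][150:290,220:420],None,fx=4,fy=4,interpolation=cv2.INTER_CUBIC))
E
```

```text
25.9833 [ 547.37 -228.86  131.15] [ 0.49 -0.11  0.6 ] 57.088141410758666
top 0.61 S [-356.   -353.02   -5.91   -2.68] steel z(S) [-0.34 19.76] L(S) [0.   1.05] handle z(S) [-0.33 24.94] end z 139.50087849130273
scene 0.88 S [-350.28 -345.16   -8.77    1.66] steel z(S) [-0.34 21.79] L(S) [ 0.01 -2.15] handle z(S) [-0.34 23.68] end z 139.94996997452483
wrist 0.82 S [-309.97 -305.48  -37.36  -32.97] steel z(S) [-0.34 19.59] L(S) [-0.    0.78] handle z(S) [-0.34 23.45] end z nan
  return _methods._mean(a, axis=axis, dtype=dtype,
  ret = ret.dtype.type(ret / rcount)
```

View pics/s6.png

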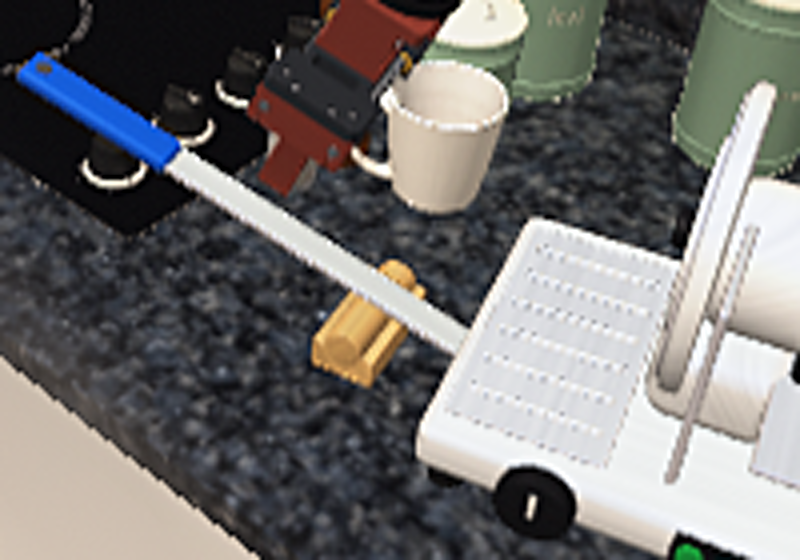

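```bash
cat >> h.py <<'E'
d2=np.array([np.cos(G["yaw"]),np.sin(G["yaw"])]); l2=np.array([-d2[1],d2[0]])
TH0=.328; SR=-71.4
def lev(th,a=380.0,n=0.0,tip=23.7,L=0.5,slip=0.0):
    "TCP pose a mm behind the tip along the bar, n above its underside, bar rolled on the ridge to pitch th"
    nn=lambda t: np.array([np.sin(t),np.cos(t)]); b=lambda t: np.array([np.cos(t),-np.sin(t)])
    C=np.array([SR,23.]); K0=C+15*nn(TH0)
    t0=(tip-K0[0])/np.cos(TH0)              # contact to tip at the start
    r=t0-a+15*(TH0-th)                      # contact to the grasp, along b
    q=C+15*nn(th)+r*b(th)+n*nn(th)
    return np.r_[G["M"]+d2*q[0]+l2*L,q[1]], Rt(G["yaw"],th+slip)
E
python3 - <<'E'
from h import *
np.set_printoptions(precision=1,suppress=True)
for t in (.328,.2,.1,0,-.05,-.08): print(t,lev(t)[0])
im=get_image("top"); P,u,v=pts(im); 
S=(P[:,:2]-G["M"])@d2; L=(P[:,:2]-G["M"])@l2
k=(P[:,2]>8)&(P[:,2]<60)&(S<-200)&(S>-450)&(abs(L)>18)&(abs(L)<160)
from collections import Counter
print(sorted((a*20,b*20,c,float(np.round(np.percentile(P[k&(S//20==a)&(L//20==b),2],90)))) for (a,b),c in Counter(zip((S[k]//20).astype(int),(L[k]//20).astype(int))).items() if c>4))
w0=lev(TH0,n=60); 
plan([(w0[0],w0[1]),(*lev(TH0,n=1),15)])
E
```

```text
0.328 [491.9 -40.8 128.9]
0.2 [489.2 -31.7  93.9]
0.1 [488.1 -27.7  66. ]
0 [487.7 -26.3  38. ]
-0.05 [487.8 -26.7  24. ]
-0.08 [487.9 -27.2  15.7]
[(np.int64(-440), np.int64(40), 6, 11.0), (np.int64(-440), np.int64(60), 8, 11.0), (np.int64(-440), np.int64(80), 9, 10.0), (np.int64(-440), np.int64(100), 5, 13.0), (np.int64(-420), np.int64(40), 7, 12.0), (np.int64(-420), np.int64(80), 9, 10.0), (np.int64(-420), np.int64(100), 6, 10.0), (np.int64(-420), np.int64(120), 7, 12.0), (np.int64(-420), np.int64(140), 10, 10.0), (np.int64(-400), np.int64(40), 6, 10.0), (np.int64(-400), np.int64(80), 5, 10.0), (np.int64(-400), np.int64(100), 6, 10.0), (np.int64(-400), np.int64(120), 6, 12.0), (np.int64(-400), np.int64(140), 5, 12.0), (np.int64(-380), np.int64(40), 6, 11.0), (np.int64(-380), np.int64(60), 8, 11.0), (np.int64(-380), np.int64(80), 8, 10.0), (np.int64(-380), np.int64(100), 10, 11.0), (np.int64(-380), np.int64(120), 7, 11.0), (np.int64(-380), np.int64(140), 6, 10.0), (np.int64(-360), np.int64(20), 6, 11.0), (np.int64(-360), np.int64(40), 8, 10.0), (np.int64(-360), np.int64(100), 6, 12
[... 842 characters left out ...]
(np.int64(-280), np.int64(80), 11, 10.0), (np.int64(-280), np.int64(120), 5, 10.0), (np.int64(-280), np.int64(140), 6, 12.0), (np.int64(-260), np.int64(80), 6, 11.0), (np.int64(-260), np.int64(100), 8, 11.0), (np.int64(-260), np.int64(120), 12, 12.0), (np.int64(-260), np.int64(140), 9, 11.0), (np.int64(-220), np.int64(100), 9, 44.0), (np.int64(-220), np.int64(120), 44, 56.0)]
[[[36.6,0.1,1.5],[0.0,-0.009,0.0]],[[73.1,0.2,3.0],[-0.001,-0.018,0.0]],[[109.7,0.2,4.5],[-0.001,-0.026,-0.001]],[[146.3,0.3,6.0],[-0.002,-0.035,-0.001]],[[182.9,0.4,7.6],[-0.002,-0.044,-0.001]]]
[[[0.0,0.0,14.7],[0.0,0.0,0.0]],[[0.0,0.0,29.5],[0.0,0.0,0.0]],[[0.0,0.0,44.2],[0.0,0.0,0.0]],[[0.0,0.0,59.0],[0.0,0.0,0.0]]]
```

servo_tool([
  [[36.6,0.1,1.5],[0,-0.009,0]],
  [[73.1,0.2,3.0],[-0.001,-0.018,0]],
  [[109.7,0.2,4.5],[-0.001,-0.026,-0.001]],
  [[146.3,0.3,6.0],[-0.002,-0.035,-0.001]],
  [[182.9,0.4,7.6],[-0.002,-0.044,-0.001]],
])

```text
t: 26.75
ee_pos: [496.6, -58.3, 186.1]
orientation: [-1.726, -2.289, -0.285]
ft_force: [1.4, 0.6, 0.2]
width: 57.3
grasp_force: 0.0
```

servo_tool([
  [[0,0,14.7],[0,0,0]],
  [[0,0,29.5],[0,0,0]],
  [[0,0,44.2],[0,0,0]],
  [[0,0,55],[0,0,0]],
  [[0,0,59],[0,0,0]],
])

```text
t: 27.17
ee_pos: [491.3, -40.9, 128.8]
orientation: [-1.724, -2.288, -0.283]
ft_force: [0.3, -0.4, -0.3]
width: 57.0
grasp_force: 0.0
```

servo_tool([
  [[0,0,0],[0,0,0]],
  [[0,0,0],[0,0,0]],
  [[0,0,0],[0,0,0]],
  [[0,0,0],[0,0,0]],
  [[0,0,0],[0,0,0]],
], grip=1)

```text
t: 27.58
ee_pos: [493.1, -42.2, 131.0]
orientation: [-1.727, -2.291, -0.286]
ft_force: [-0.0, -0.9, -0.2]
width: 29.6
grasp_force: 30.0
```

servo_tool([
  [[0,0,0],[0,0,0]],
  [[0,0,0],[0,0,0]],
])

```text
t: 27.75
ee_pos: [493.0, -42.1, 130.9]
orientation: [-1.727, -2.291, -0.286]
ft_force: [0.1, -0.6, 0.7]
width: 29.8
grasp_force: 30.0
```

```bash
python3 - <<'E'
from bar import *
m,s=avg(3); print(ctrl.get_obs()["t"],m,ctrl.get_obs()["width"]); p=m[:3]; q=cur()[1]
e=p-lev(TH0,n=1)[0]; print("err S,L,z",e[:2]@d2,e[:2]@l2,e[2],(q.inv()*lev(TH0)[1]).as_rotvec())
c=(p-e,)
W=[(lev(t,n=1)[0]+e,lev(t,n=1)[1],6) for t in np.arange(.30,-.101,-.028)]
plan(W,start=(p,q))
E
```

```text
27.9 [492.99 -42.1  130.81  -0.02  -1.39   0.49  -0.46  -0.03  -0.  ] 29.67944702584093
err S,L,z 1.2050723009518143 0.7462588961021855 0.9585816240493159 [0. 0. 0.]
[[[0.0,0.0,4.0],[0.001,-0.013,0.0]],[[-0.1,0.0,8.0],[0.002,-0.026,0.0]],[[-0.2,0.0,11.9],[0.002,-0.04,0.0]],[[-0.4,0.0,15.9],[0.002,-0.054,0.0]],[[-0.6,0.0,19.9],[0.002,-0.068,0.0]]]
[[[0.0,0.0,3.9],[0.0,-0.014,0.0]],[[-0.1,0.0,7.9],[0.0,-0.028,0.0]],[[-0.2,0.0,11.9],[0.0,-0.042,0.0]],[[-0.4,0.0,15.8],[0.0,-0.056,0.0]],[[-0.6,0.0,19.8],[0.0,-0.07,0.0]]]
[[[0.0,0.0,3.9],[0.0,-0.014,0.0]],[[-0.1,0.0,7.9],[0.0,-0.028,0.0]],[[-0.2,0.0,11.8],[0.0,-0.042,0.0]],[[-0.4,0.0,15.8],[0.0,-0.056,0.0]],[[-0.6,0.0,19.7],[0.0,-0.07,0.0]]]
[[[0.0,0.0,3.9],[0.0,-0.014,0.0]],[[-0.1,0.0,7.9],[0.0,-0.028,0.0]],[[-0.2,0.0,11.8],[0.0,-0.042,0.0]],[[-0.4,0.0,15.7],[0.0,-0.056,0.0]],[[-0.6,0.0,19.7],[0.0,-0.07,0.0]]]
[[[-0.1,0.0,3.9],[0.0,-0.014,0.0]],[[-0.1,0.0,7.8],[0.0,-0.028,0.0]],[[-0.3,0.0,11.7],[0.0,-0.042,0.0]],[[-0.4,0.0,15.6],[0.0,-0.056,0.0]],[[-0.7,0.0,19.5],[0.0,-0.07,0.0]]]
[[[0.1,0.0,3.9],[0.0,-0.014,0.0]],[[0.0,0.0,7.9],[0.0,-0.028,0.0]],[[-0.1,0.0,11.8],[0.0,-0.042,0.0]],[[-0.3,0.0,15.7],[0.0,-0.056,0.0]],[[-0.5,0.0,19.5],[0.0,-0.07,0.0]]]
```

servo_tool([
  [[0,0,3],[0.001,-0.01,0]],
  [[-0.1,0,7],[0.002,-0.024,0]],
  [[-0.2,0,11.5],[0.002,-0.039,0]],
  [[-0.4,0,15.9],[0.002,-0.054,0]],
  [[-0.6,0,19.9],[0.002,-0.068,0]],
])

```text
t: 28.32
ee_pos: [491.5, -36.1, 111.6]
orientation: [-1.762, -2.339, -0.228]
ft_force: [0.6, -1.2, 5.9]
width: 29.6
grasp_force: 30.0
```

servo_tool([
  [[0,0,3.9],[0,-0.014,0]],
  [[-0.1,0,7.9],[0,-0.028,0]],
  [[-0.2,0,11.9],[0,-0.042,0]],
  [[-0.4,0,15.8],[0,-0.056,0]],
  [[-0.6,0,19.8],[0,-0.07,0]],
])

```text
t: 28.73
ee_pos: [490.2, -31.6, 92.4]
orientation: [-1.797, -2.386, -0.169]
ft_force: [-0.5, -0.2, 5.0]
width: 29.6
grasp_force: 30.0
```

servo_tool([
  [[0,0,3.9],[0,-0.014,0]],
  [[-0.1,0,7.9],[0,-0.028,0]],
  [[-0.2,0,11.8],[0,-0.042,0]],
  [[-0.4,0,15.8],[0,-0.056,0]],
  [[-0.6,0,19.7],[0,-0.07,0]],
])

```text
t: 29.15
ee_pos: [489.4, -28.8, 72.9]
orientation: [-1.833, -2.434, -0.108]
ft_force: [-0.1, -3.5, 4.2]
width: 29.4
grasp_force: 30.0
```

servo_tool([
  [[0,0,3.9],[0,-0.014,0]],
  [[-0.1,0,7.9],[0,-0.028,0]],
  [[-0.2,0,11.8],[0,-0.042,0]],
  [[-0.4,0,15.7],[0,-0.056,0]],
  [[-0.6,0,19.7],[0,-0.07,0]],
])

```text
t: 29.57
ee_pos: [489.2, -27.3, 53.4]
orientation: [-1.867, -2.48, -0.044]
ft_force: [1.0, -2.9, 6.3]
width: 29.8
grasp_force: 30.0
```

```bash
cat > tilt.py <<'E'
from h import *
np.set_printoptions(precision=3,suppress=True)
def tilt():
    out=[]
    for n in ("top","scene"):
        im=get_image(n); r=finder.silhouettes("slicer",im)[0]; P,u,v=pts(im,r["mask"]); S=(P[:,:2]-G["M"])@d2; L=(P[:,:2]-G["M"])@l2
        k=(S>6)&(S<85)&(abs(L)<95)&(P[:,2]>45)&(P[:,2]<110)
        c=np.linalg.lstsq(np.c_[S[k],L[k],np.ones(k.sum())],P[k,2],rcond=None)[0]
        res=P[k,2]-np.c_[S[k],L[k],np.ones(k.sum())]@c; k2=abs(res)<6; A=np.c_[S[k],L[k],np.ones(k.sum())][k2]
        c=np.linalg.lstsq(A,P[k,2][k2],rcond=None)[0]
        kk=(abs(P[:,2]-c[2])<8)&(S<60); e=np.median([np.percentile(S[kk&(abs(L-x)<10)],4) for x in range(-90,91,20) if (kk&(abs(L-x)<10)).sum()>6])
        print(n,"deck tip",-c[0],"roll",c[1],"z at edge",c[2],"edge S",e)
        f=finder.silhouettes("fulcrum",im)[0]; P,u,v=pts(im,f["mask"]); S=(P[:,:2]-G["M"])@d2; L=(P[:,:2]-G["M"])@l2; k=P[:,2]>30; print("  block S,L",np.percentile(S[k],[2,98]),np.percentile(L[k],[2,98]))
        for q in ("prop_feet","legs"):
            R_=finder.search_frame(q,im); print("  ",q,[(round(x["score"],2),np.round(np.array(x["rect"])*[512,384,512,384]).tolist()) for x in R_[:2]])
    o=ctrl.get_obs(); print(o["t"],o["ee_pos"],o["ft_force"])
if __name__=="__main__": tilt()
E
python3 tilt.py
```

```text
top deck tip 0.043874460558656334 roll 0.004433553853715466 z at edge 78.3513601588372 edge S 4.017623590938558
  block S,L [-87.024 -58.394] [-47.51   41.479]
   prop_feet []
   legs []
scene deck tip 0.04264050211246221 roll 0.0002282084496787462 z at edge 79.14971617509829 edge S 8.369865311915277
  block S,L [-85.107 -56.038] [-50.924  38.199]
   prop_feet [(0.39, [293.0, 184.0, 11.0, 26.0])]
   legs [(0.72, [284.0, 209.0, 110.0, 44.0])]
30.0667 [489.07  -27.275  53.43 ] [ 1.028 -2.234  5.444]
```

servo_tool([
  [[-0.1,0,3.9],[0,-0.014,0]],
  [[-0.1,0,7.8],[0,-0.028,0]],
  [[-0.3,0,11.7],[0,-0.042,0]],
  [[-0.4,0,15.6],[0,-0.056,0]],
  [[-0.7,0,19.5],[0,-0.07,0]],
])

```text
t: 30.48
ee_pos: [489.1, -26.9, 34.0]
orientation: [1.879, 2.494, -0.021]
ft_force: [0.4, -0.9, 8.5]
width: 29.8
grasp_force: 30.0
```

servo_tool([
  [[0,0,3],[0,-0.01,0]],
  [[0,0,6],[0,-0.02,0]],
  [[0,0,6],[0,-0.02,0]],
])

```text
t: 30.73
ee_pos: [489.1, -27.0, 27.8]
orientation: [1.868, 2.482, -0.04]
ft_force: [-0.0, -2.0, 8.4]
width: 29.7
grasp_force: 30.0
```

```bash
python3 tilt.py
```

```text
top deck tip 0.0707667802704462 roll 0.003926090764458934 z at edge 85.89775080582096 edge S 6.652609959657268
  block S,L [-87.305 -60.087] [-46.958  36.99 ]
   prop_feet [(0.31, [280.0, 141.0, 20.0, 33.0])]
   legs []
scene deck tip 0.07126303931790894 roll 0.0003340676599350445 z at edge 86.7879267782266 edge S 10.555898630435397
  block S,L [-84.768 -58.694] [-51.668  37.359]
   prop_feet []
   legs []
31.2333 [489.083 -26.959  28.13 ] [-0.304 -1.038  9.226]
```

```bash
python3 - <<'E'
from h import *
np.set_printoptions(precision=3,suppress=True)
im=np.load("w1.npy",allow_pickle=True).item(); P,u,v=pts(im); S=(P[:,:2]-G["M"])@d2; L=(P[:,:2]-G["M"])@l2
k=(S>6)&(S<85)&(abs(L)<95)&(P[:,2]>45)&(P[:,2]<75); c=np.linalg.lstsq(np.c_[S[k],L[k],np.ones(k.sum())],P[k,2],rcond=None)[0]; print("deck base",c,k.sum())
for s in range(-380,-240,20):
    print(s,[(int(x),round(float(np.median(P[(abs(S-s)<10)&(abs(L-x)<10),2])),1)) for x in range(-40,61,20) if ((abs(S-s)<10)&(abs(L-x)<10)).sum()>5])
im=get_image("wrist"); P,u,v=pts(im); S=(P[:,:2]-G["M"])@d2; L=(P[:,:2]-G["M"])@l2
for s in range(-440,-240,20):
    print(s,[(int(x),round(float(np.median(P[(abs(S-s)<10)&(abs(L-x)<10),2])),1)) for x in range(-60,81,20) if ((abs(S-s)<10)&(abs(L-x)<10)).sum()>5])
E
```

```text
deck base [ 0.029 -0.001 57.37 ] 2876
-380 [(-40, 5.8), (-20, -1.2), (0, -1.3), (20, -1.2), (40, 3.4), (60, 4.3)]
-360 [(-40, -0.2), (-20, -1.1), (0, -1.3), (20, -1.0), (40, 4.3), (60, 4.4)]
-340 [(-40, -0.7), (-20, -1.2), (0, -1.2), (20, -0.6), (40, 4.4), (60, 14.0)]
-320 [(-40, -1.3), (-20, -1.4), (0, -1.4), (20, 2.4), (40, 4.4), (60, 32.2)]
-300 [(-40, -1.2), (-20, -1.2), (0, -1.2), (20, 4.0), (40, 4.3), (60, 5.4)]
-280 [(-40, -1.5), (-20, -1.3), (0, -1.1), (20, 4.3), (40, 4.5), (60, 4.4)]
-260 [(-40, -1.3), (-20, -1.1), (0, -1.4), (20, -1.1), (40, 0.4), (60, 3.5)]
-440 [(-60, -1.3), (-40, -1.3), (-20, -1.3), (0, -1.3), (20, -1.3), (40, -1.2), (60, 4.0), (80, 4.4)]
-420 [(-60, -1.3), (-40, -1.3), (-20, -1.3), (0, -1.2), (20, -1.2), (40, -0.9), (60, 4.3), (80, 4.3)]
-400 [(-60, -1.2), (-40, -1.3), (-20, -1.2), (0, -1.2), (20, -1.2), (40, 0.5), (60, 4.3), (80, 4.3)]
-380 [(-60, 122.7), (-40, 130.1), (-20, 129.8), (0, 134.2), (20, 129.9), (40, 130.2), (60, 123.5), (80, 116.5)]
-360 [(-60, -1.2), (-40, -1.1), (-20, 61.5), (0, 32.7), (20, 56.6), (40, 4.3), (60, 4.4), (80, 114.5)]
-340 [(-60, -1.4), (-40, -1.3), (-20, 37.7), (0, 33.9), (20, 34.2), (40, 4.4), (60, 13.5), (80, 17.0)]
-320 [(-60, -1.3), (-40, -1.4), (-20, 32.6), (0, 34.5), (20, 33.6), (40, 4.5), (60, 9.0)]
-300 [(-20, -0.9), (0, 36.1), (20, 31.4)]
-280 [(-20, 35.0), (0, 36.7), (20, 36.0)]
-260 [(-20, -1.4), (0, 36.8), (20, -1.0), (40, -1.2)]
```

servo_tool([
  [[0,0,2.5],[0,-0.008,0]],
  [[0,0,5],[0,-0.017,0]],
  [[0.1,0,7.5],[0,-0.026,0]],
  [[0.2,0,9],[0,-0.032,0]],
  [[0.2,0,9],[0,-0.032,0]],
])

```text
t: 31.7
ee_pos: [489.5, -27.3, 19.2]
orientation: [1.852, 2.461, -0.068]
ft_force: [-0.0, -3.9, 12.2]
width: 29.6
grasp_force: 30.0
```

```bash
python3 tilt.py
```

```text
top deck tip 0.07250526904374385 roll 0.0046222565167255425 z at edge 88.5738024011132 edge S 7.103333232269685
  block S,L [-88.071 -60.917] [-47.349  38.984]
   prop_feet []
   legs []
scene deck tip 0.07603586320349147 roll 0.0005894365672443058 z at edge 89.61485193773281 edge S 11.518018312261667
  block S,L [-85.025 -57.767] [-50.168  36.738]
   prop_feet []
   legs []
32.2 [489.449 -27.317  19.419] [ 1.017 -2.996 10.306]
```

servo_tool([
  [[0,0,2],[0,-0.007,0]],
  [[0.1,0,4],[0,-0.014,0]],
  [[0.2,0,6],[0,-0.021,0]],
  [[0.2,0,6],[0,-0.021,0]],
  [[0.2,0,6],[0,-0.021,0]],
])

```text
t: 32.62
ee_pos: [489.7, -27.7, 13.4]
orientation: [1.842, 2.447, -0.087]
ft_force: [0.5, -3.0, 11.3]
width: 29.8
grasp_force: 30.0
```

```bash
python3 tilt.py; python3 - <<'E'
from h import *
a=[]
im=get_image("scene"); 
cv2.imwrite("pics/s8.png",cv2.resize(im["frame"][180:310,290:470],None,fx=4.4,fy=4.4,interpolation=cv2.INTER_CUBIC))
E
```

```text
top deck tip 0.07910115836496295 roll 0.006681198163320801 z at edge 90.69910153838914 edge S 7.9033864961451314
  block S,L [-88.323 -60.676] [-47.47   39.975]
   prop_feet [(0.18, [279.0, 141.0, 19.0, 35.0])]
   legs []
scene deck tip 0.08656887137885107 roll 0.00010837780568273558 z at edge 92.10632067897689 edge S 12.382662130544059
  block S,L [-84.791 -55.008] [-50.909  37.119]
   prop_feet []
   legs []
33.1167 [489.659 -27.684  13.459] [ 0.381 -4.125 10.412]
```

View pics/s8.png

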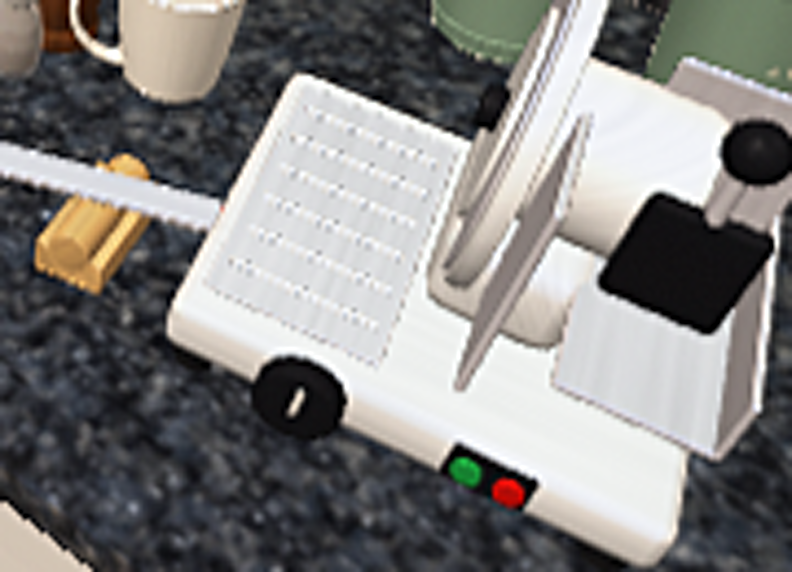

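servo_tool([
  [[0,0,1],[0,-0.004,0]],
  [[0,0,2],[0,-0.007,0]],
  [[0.1,0,3],[0,-0.01,0]],
  [[0.1,0,3],[0,-0.01,0]],
  [[0.1,0,3],[0,-0.01,0]],
])

```text
t: 33.58
ee_pos: [489.8, -27.9, 10.5]
orientation: [1.837, 2.44, -0.096]
ft_force: [-0.3, -4.3, 12.0]
width: 29.7
grasp_force: 30.0
```

servo_tool([
  [[0,0,0],[0,0,0]],
  [[0,0,0],[0,0,0]],
  [[-0.1,0,-1],[0,0.004,0]],
  [[-0.1,0,-3],[0,0.01,0]],
  [[-0.2,0,-5],[0,0.017,0]],
])

```text
t: 34.0
ee_pos: [489.5, -27.5, 15.4]
orientation: [1.846, 2.452, -0.08]
ft_force: [0.1, -3.7, 7.6]
width: 29.3
grasp_force: 30.0
```

servo_tool([
  [[-0.1,0,-1.5],[0,0.006,0]],
  [[-0.1,0,-3],[0,0.011,0]],
  [[-0.1,0,-4.5],[0,0.016,0]],
  [[-0.2,0,-6],[0,0.021,0]],
  [[-0.2,0,-6],[0,0.021,0]],
])

```text
t: 34.42
ee_pos: [488.9, -26.3, 21.3]
orientation: [1.858, 2.466, -0.06]
ft_force: [-0.7, 6.0, 9.8]
width: 29.4
grasp_force: 30.0
```

servo_tool([
  [[0,0,-1.5],[0,0.006,0]],
  [[0,0,-3],[0,0.011,0]],
  [[0,0,-4.5],[0,0.016,0]],
  [[0,0,-6],[0,0.021,0]],
  [[0,0,-6],[0,0.021,0]],
])

```text
t: 34.83
ee_pos: [488.5, -26.0, 27.1]
orientation: [1.868, 2.48, -0.042]
ft_force: [-0.4, 4.7, 6.0]
width: 29.8
grasp_force: 30.0
```

```bash
python3 tilt.py
```

```text
top deck tip 0.07294203516638435 roll 0.004917319312728097 z at edge 86.04872111177781 edge S 6.22126643831337
  block S,L [-87.371 -59.829] [-47.592  39.124]
   prop_feet []
   legs []
scene deck tip 0.070781821705449 roll 0.0010860813034536676 z at edge 87.04644070118708 edge S 11.255894456039115
  block S,L [-84.524 -53.764] [-51.052  37.135]
   prop_feet []
   legs []
35.3333 [488.456 -25.954  26.857] [-0.557  3.184  7.024]
```

servo_tool([
  [[0.3,0,-1.5],[0,0.006,0]],
  [[0.5,0,-3],[0,0.011,0]],
  [[0.7,0,-4.5],[0,0.016,0]],
  [[0.7,0,-6],[0,0.021,0]],
  [[0.7,0,-6],[0,0.021,0]],
])

```text
t: 35.75
ee_pos: [488.6, -25.5, 33.1]
orientation: [1.878, 2.493, -0.023]
ft_force: [0.1, 1.1, 6.4]
width: 29.6
grasp_force: 30.0
```

servo_tool([
  [[0,0,-1.5],[0,0.006,0]],
  [[0,0,-3],[0,0.011,0]],
  [[0,0,-4.5],[0,0.016,0]],
  [[0,0,-6],[0,0.021,0]],
  [[0,0,-6],[0,0.021,0]],
])

```text
t: 36.17
ee_pos: [487.9, -25.5, 38.5]
orientation: [1.889, 2.508, -0.004]
ft_force: [-0.1, 2.1, -0.9]
width: 29.9
grasp_force: 30.0
```

```bash
python3 tilt.py
```

```text
top deck tip 0.059887643369093926 roll 0.0028165155473587333 z at edge 83.49368462255468 edge S 5.594531378077251
  block S,L [-87.222 -59.978] [-47.366  37.242]
   prop_feet []
   legs [(0.5, [320.0, 200.0, 20.0, 33.0])]
scene deck tip 0.057839720707397596 roll 0.0014406331135354833 z at edge 84.20703402171313 edge S 9.792370878381973
  block S,L [-84.108 -58.772] [-50.658  33.895]
   prop_feet []
   legs [(0.62, [328.0, 183.0, 43.0, 39.0])]
36.6667 [488.022 -25.637  38.516] [-0.138  0.369 -0.716]
```

```bash
python3 - <<'E'
from h import *
p,q=cur(); th=0.0
f=np.r_[d2,0]; up=np.array([0,0,1])
g=p+180*f; g[2]=p[2]-1.5
R0=Rt(G["yaw"],0.0)
print("to grip"); plan([(p+55*up,R0,25),(g+55*up,R0),(g+15*up,R0,20),(g,R0,10)])
a=g+3.9*up; b=a-75*f+75*.033*up
print("draw"); plan([(a,Rt(G["yaw"],.033),2),(b,Rt(G["yaw"],.033),12),(b+[0,0,50]-40*f,Rt(G["yaw"],.0),25)],start=(g,R0))
E
```

```text
to grip
[[[-0.1,0.0,-18.3],[0.0,0.001,0.0]],[[-0.1,0.0,-36.7],[-0.001,0.002,0.0]],[[-0.2,0.0,-55.0],[-0.001,0.004,0.0]],[[-36.2,-0.1,-54.6],[-0.001,0.004,0.0]],[[-72.2,-0.1,-54.1],[-0.001,0.004,0.0]]]
[[[-36.0,0.0,0.3],[0.0,0.0,0.0]],[[-72.0,0.0,0.5],[0.0,0.0,0.0]],[[-108.0,0.0,0.8],[0.0,0.0,0.0]],[[-108.0,0.0,20.8],[0.0,0.0,0.0]],[[-108.0,0.0,40.8],[0.0,0.0,0.0]]]
[[[0.0,0.0,7.5],[0.0,0.0,0.0]],[[0.0,0.0,15.0],[0.0,0.0,0.0]]]
draw
[[[0.0,0.0,-1.9],[0.0,0.017,0.0]],[[0.0,0.0,-3.9],[0.0,0.033,0.0]],[[10.7,0.0,-4.3],[0.0,0.033,0.0]],[[21.4,0.0,-4.6],[0.0,0.033,0.0]],[[32.1,0.0,-5.0],[0.0,0.033,0.0]]]
[[[10.8,0.0,0.0],[0.0,0.0,0.0]],[[21.5,0.0,0.0],[0.0,0.0,0.0]],[[32.2,0.0,0.0],[0.0,0.0,0.0]],[[42.9,0.0,0.0],[0.0,0.0,0.0]],[[56.8,0.0,-16.2],[0.0,-0.011,0.0]]]
[[[13.7,0.0,-16.3],[0.0,-0.011,0.0]],[[27.4,0.0,-32.7],[0.0,-0.022,0.0]]]
```

servo_tool([
  [[0,0,0],[0,0,0]],
  [[0,0,0],[0,0,0]],
  [[0,0,0],[0,0,0]],
  [[0,0,0],[0,0,0]],
  [[0,0,0],[0,0,0]],
], grip=-0.3)

```text
t: 37.08
ee_pos: [488.2, -25.7, 38.6]
orientation: [1.888, 2.507, -0.004]
ft_force: [0.0, -0.2, 0.2]
width: 56.3
grasp_force: 0.0
```

servo_tool([
  [[-0.1,0,-18.3],[0,0.001,0]],
  [[-0.1,0,-36.7],[-0.001,0.002,0]],
  [[-0.2,0,-55.0],[-0.001,0.004,0]],
  [[-36.2,-0.1,-54.6],[-0.001,0.004,0]],
  [[-72.2,-0.1,-54.1],[-0.001,0.004,0]],
])

```text
t: 37.5
ee_pos: [508.8, -94.7, 94.4]
orientation: [1.884, 2.511, 0.002]
ft_force: [0.5, -0.7, 0.5]
width: 57.0
grasp_force: 0.0
```

servo_tool([
  [[-36,0,0.3],[0,0,0]],
  [[-72,0,0.5],[0,0,0]],
  [[-90,0,0.8],[0,0,0]],
  [[-108,0,0.8],[0,0,0]],
  [[-108,0,0.8],[0,0,0]],
])

```text
t: 37.92
ee_pos: [538.9, -201.8, 92.3]
orientation: [1.892, 2.505, 0.001]
ft_force: [-0.8, -0.5, 0.1]
width: 57.1
grasp_force: 0.0
```

```bash
python3 tilt.py; python3 - <<'E'
from h import *
np.set_printoptions(precision=3,suppress=True)
for n in ("top","wrist"):
    im=get_image(n); r=finder.silhouettes("pry_bar",im)[0]; P,u,v=pts(im,r["mask"]); S=(P[:,:2]-G["M"])@d2; L=(P[:,:2]-G["M"])@l2
    k=(abs(L)<40)&(S>-420)&(P[:,2]>5)&(P[:,2]<80); st=k&(S>-230)&(S<-20)
    print(n,np.percentile(S[k],[1,99]),"z(S)",np.polyfit(S[st],P[st,2],1),"L(S)",np.polyfit(S[k],L[k],1))
E
```

```text
top deck tip 0.06584594892361854 roll 0.007267039881124759 z at edge 83.77504477839838 edge S 5.728680160422808
  block S,L [-88.016 -59.965] [-47.248  39.643]
   prop_feet []
   legs []
scene deck tip 0.05932141893907269 roll 0.0009886682790600787 z at edge 84.2909644707529 edge S 10.066316542145088
  block S,L [-85.015 -57.801] [-51.327  37.661]
   prop_feet []
   legs []
38.4167 [ 537.723 -198.049   92.198] [-0.102 -0.063 -1.026]Traceback (most recent call last):
  File "<stdin>", line 4, in <module>
IndexError: list index out of range
```

servo_tool([
  [[0,0,20],[0,0,0]],
  [[0,0,38],[0,0,0]],
  [[0,0,48],[0,0,0]],
  [[0,0,55],[0,0,0]],
  [[0,0,55],[0,0,0]],
])

```text
t: 38.93
ee_pos: [536.9, -198.3, 35.8]
orientation: [-1.889, -2.508, 0.0]
ft_force: [-0.0, 1.0, -0.0]
width: 56.8
grasp_force: 0.0
```

servo_tool([
  [[0,0,0],[0,0,0]],
  [[0,0,0],[0,0,0]],
  [[0,0,0],[0,0,0]],
  [[0,0,0],[0,0,0]],
  [[0,0,0],[0,0,0]],
], grip=1)

```text
t: 39.35
ee_pos: [538.1, -198.8, 37.7]
orientation: [1.889, 2.509, 0.001]
ft_force: [-2.5, -1.8, 0.5]
width: 27.3
grasp_force: 2.6
```

servo_tool([
  [[0,0,0],[0,0,0]],
  [[0,0,0],[0,0,0]],
  [[0,0,0],[0,0,0]],
])

```text
t: 39.6
ee_pos: [538.0, -198.8, 37.5]
orientation: [1.89, 2.509, 0.001]
ft_force: [-0.4, -0.3, 2.9]
width: 25.7
grasp_force: 30.0
```

servo_tool([
  [[0,0,-1.5],[0,0.017,0]],
  [[0,0,-3.5],[0,0.033,0]],
  [[0,0,-3.9],[0,0.036,0]],
  [[0,0,-3.9],[0,0.036,0]],
])

```text
t: 39.93
ee_pos: [537.6, -198.9, 40.8]
orientation: [-1.873, -2.485, -0.035]
ft_force: [0.3, -0.5, -3.8]
width: 25.4
grasp_force: 30.0
```

servo_tool([
  [[4,0,0],[0,0,0]],
  [[10,0,0],[0,0,0]],
  [[18,0,0],[0,0,0]],
  [[26,0,0],[0,0,0]],
  [[34,0,0],[0,0,0]],
])

```text
t: 40.35
ee_pos: [527.7, -164.8, 42.1]
orientation: [-1.872, -2.486, -0.034]
ft_force: [-0.2, 0.0, -3.9]
width: 25.6
grasp_force: 30.0
```

```bash
python3 - <<'E'
from h import *
p,q=cur(); f=np.r_[d2,0]
plan([(p-50*f+[0,0,50],Rt(G["yaw"],.015),26),([435.5,87,70],Rt(-1.59,.015),34),([435.5,87,22],Rt(-1.59,.015),16),([435.5,87,3.8],Rt(-1.59,.015),5)])
E
```

```text
[[[17.3,0.0,-16.0],[0.0,-0.007,0.0]],[[34.5,0.0,-32.1],[0.0,-0.014,0.001]],[[51.8,0.0,-48.1],[0.0,-0.022,0.001]],[[82.7,-2.7,-43.8],[-0.001,-0.022,0.043]],[[113.7,-5.4,-39.5],[-0.002,-0.022,0.086]]]
[[[30.6,-5.4,3.6],[-0.001,0.0,0.043]],[[61.3,-10.8,7.2],[-0.002,0.0,0.085]],[[92.0,-16.2,10.8],[-0.002,0.0,0.128]],[[122.6,-21.5,14.4],[-0.003,0.0,0.171]],[[153.3,-26.9,18.1],[-0.004,0.0,0.213]]]
[[[-0.2,0.0,16.0],[0.0,0.0,0.0]],[[-0.5,0.0,32.0],[0.0,0.0,0.0]],[[-0.7,0.0,48.0],[0.0,0.0,0.0]],[[-0.8,0.0,52.5],[0.0,0.0,0.0]],[[-0.8,0.0,57.1],[0.0,0.0,0.0]]]
[[[-0.1,0.0,4.5],[0.0,0.0,0.0]],[[-0.2,0.0,9.1],[0.0,0.0,0.0]]]
```

servo_tool([
  [[15,0,-14],[0,-0.007,0]],
  [[34.5,0,-32.1],[0,-0.014,0.001]],
  [[51.8,0,-48.1],[0,-0.022,0.001]],
  [[82.7,-2.7,-43.8],[-0.001,-0.022,0.043]],
  [[113.7,-5.4,-39.5],[-0.002,-0.022,0.086]],
])

```text
t: 40.77
ee_pos: [492.7, -58.5, 87.2]
orientation: [-1.994, -2.417, -0.017]
ft_force: [-0.4, 0.4, -4.3]
width: 25.7
grasp_force: 30.0
```

servo_tool([
  [[30.6,-5.4,3.6],[-0.001,0,0.043]],
  [[61.3,-10.8,7.2],[-0.002,0,0.085]],
  [[92,-16.2,10.8],[-0.002,0,0.128]],
  [[122.6,-21.5,14.4],[-0.003,0,0.171]],
  [[153.3,-26.9,18.1],[-0.004,0,0.213]],
])

```text
t: 41.18
ee_pos: [435.0, 87.6, 70.0]
orientation: [-2.238, -2.191, -0.018]
ft_force: [-0.1, 0.8, -3.6]
width: 25.1
grasp_force: 30.0
```

servo_tool([
  [[0,0,0],[0,0,0]],
  [[-0.2,0,16],[0,0,0]],
  [[-0.5,0,32],[0,0,0]],
  [[-0.6,0,42],[0,0,0]],
  [[-0.6,0,42],[0,0,0]],
])

```text
t: 41.6
ee_pos: [434.8, 85.8, 26.5]
orientation: [-2.234, -2.193, -0.013]
ft_force: [-0.7, -0.1, -3.9]
width: 25.5
grasp_force: 30.0
```

```bash
python3 - <<'E'
from bar import *
print(ctrl.get_obs()["t"],ctrl.get_obs()["ft_force"],cur()[0]); look("top"); look("scene")
E
```

```text
41.6 [-0.71 -0.11 -3.89] [434.79  85.82  26.51]
top 0.7 fwd range [-198.95 -196.29  193.5   196.29] yaw,off [-0.01  0.68] pitch,off [0.02 3.64]
scene 0.86 fwd range [-78.53 -75.96 201.08 202.16] yaw,off [-0.   -2.27] pitch,off [0.   5.25]
```

servo_tool([
  [[0,0,8],[0,0,0]],
  [[0,0,15],[0,0,0]],
  [[0,0,20],[0,0.005,0]],
  [[0,0,20],[0,0.01,0]],
  [[0,0,20],[0,0.01,0]],
])

```text
t: 42.22
ee_pos: [435.8, 85.9, 7.4]
orientation: [-2.231, -2.187, -0.027]
ft_force: [0.2, -0.3, -3.4]
width: 25.6
grasp_force: 30.0
```

servo_tool([
  [[0,0,1],[0,0,0]],
  [[0,0,1.5],[0,0,0]],
  [[0,0,1.5],[0,0,0]],
])

```text
t: 42.47
ee_pos: [436.4, 86.2, 6.5]
orientation: [-2.231, -2.188, -0.029]
ft_force: [0.1, -0.3, -4.1]
width: 25.8
grasp_force: 30.0
```

servo_tool([
  [[0,0,1],[0,0,0]],
  [[0,0,1.5],[0,0,0]],
  [[0,0,1.5],[0,0,0]],
])

```text
t: 42.72
ee_pos: [436.4, 86.2, 4.9]
orientation: [-2.231, -2.188, -0.029]
ft_force: [-0.2, -0.2, -4.4]
width: 25.6
grasp_force: 30.0
```

servo_tool([
  [[0,0,0.8],[0,0,0]],
  [[0,0,1],[0,0,0]],
  [[0,0,1],[0,0,0]],
])

```text
t: 42.97
ee_pos: [436.4, 86.2, 4.3]
orientation: [-2.231, -2.189, -0.029]
ft_force: [-1.3, -0.0, 4.1]
width: 25.2
grasp_force: 30.0
```

servo_tool([
  [[0,0,0.8],[0,0,0]],
  [[0,0,1],[0,0,0]],
  [[0,0,1],[0,0,0]],
])

```text
t: 43.22
ee_pos: [436.4, 86.3, 4.2]
orientation: [-2.231, -2.189, -0.029]
ft_force: [-4.2, -1.7, 20.0]
width: 25.6
grasp_force: 30.0
```

servo_tool([
  [[0,0,-1],[0,0,0]],
  [[0,0,-1.2],[0,0,0]],
  [[0,0,-1.2],[0,0,0]],
])

```text
t: 43.47
ee_pos: [436.4, 86.2, 4.3]
orientation: [-2.231, -2.189, -0.029]
ft_force: [-1.8, -0.3, 4.9]
width: 25.2
grasp_force: 30.0
```

servo_tool([
  [[0,0,0],[0,0,0]],
  [[0,0,0],[0,0,0]],
  [[0,0,0],[0,0,0]],
  [[0,0,0],[0,0,0]],
  [[0,0,0],[0,0,0]],
], grip=-0.4)

```text
t: 43.88
ee_pos: [436.3, 86.2, 4.0]
orientation: [-2.231, -2.188, -0.028]
ft_force: [-0.3, 0.7, -0.3]
width: 55.2
grasp_force: 0.0
```

servo_tool([
  [[0,0,-15],[0,0,0]],
  [[0,0,-50],[0,0,0]],
  [[0,0,-90],[0,0,0]],
  [[0,0,-130],[0,0,0]],
  [[0,0,-150],[0,0,0]],
])

```text
t: 44.3
ee_pos: [437.5, 82.7, 157.9]
orientation: [-2.233, -2.19, -0.034]
ft_force: [1.1, 0.6, -0.4]
width: 61.9
grasp_force: 0.0
```

```bash
python3 tilt.py; python3 - <<'E'
from h import *
np.set_printoptions(precision=1,suppress=True)
im=get_image("top")
for q in ["pry_bar","mug_1","pepper_mill","salt_shaker"]:
    for r in finder.silhouettes(q,im)[:1]:
        P,u,v=pts(im,r["mask"]); print(q,round(r["score"],2),np.median(P,0),np.percentile(P,2,axis=0),np.percentile(P,98,axis=0))
im=get_image("scene"); cv2.imwrite("pics/s9.png",im["frame"])
E
```

```text
top deck tip 0.06049861280009161 roll 0.004559322098277363 z at edge 83.43194034754596 edge S 6.035025662664307
  block S,L [-86.894 -59.146] [-45.322  34.357]
   prop_feet []
   legs []
scene deck tip 0.062334361080685706 roll -0.00034160145961870114 z at edge 84.41097840949757 edge S 9.830351206748992
  block S,L [-85.116 -57.594] [-50.826  34.041]
   prop_feet [(0.16, [197.0, 195.0, 81.0, 57.0])]
   legs []
44.8 [435.278  82.468 152.835] [ 0.063  0.523 -0.247]
pry_bar 0.58 [436.1  98.5   9.4] [ 422.9 -100.9   -1.2] [457.4 279.2  18.8]
mug_1 0.61 [ 755.3 -223.5   58.9] [ 689.9 -263.5    6.5] [ 778.9 -177.5   95.4]
pepper_mill 0.88 [ 705.4 -141.2  120.7] [ 696.9 -161.2   13.9] [ 728.9 -116.7  166.3]
salt_shaker 0.73 [ 648.9 -138.2   56.3] [ 641.2 -154.9   11.9] [ 666.3 -120.1   90.7]
```

View pics/s9.png

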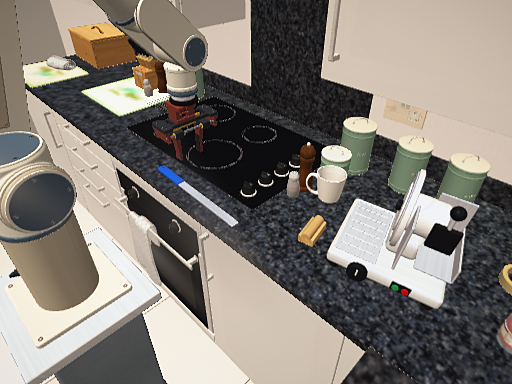

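The picture shows the bar lying flat near pixel (200,195). The slicer stands tipped near (390,250), and the block, mug, mill and shaker stand in place.

```bash
python3 -c "
from workcell import close_job
print(close_job())"
```

```text
the job is handed in; nothing more can be done
None
```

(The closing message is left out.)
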